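Bring the bench magnifier round its curved rail and latch it

ROBOT

A 6-joint arm with a two-finger parallel gripper is mounted at the origin on the work surface. World frame = base frame: x ahead of the robot, y to its left, z up, the work surface at z = 0. Lengths are in mm, angles in rad, forces in N, time in s.
With the tool pointing down it reaches from about 275 to 1000 mm from the base axis. Payload 8.4 kg.
Tool frame: the origin (TCP) lies between the finger pads; the fingertips stand 11 mm ahead of it and the grasp point (between the pads) lies 8 mm behind it; z points along the fingers, y is the direction in which the jaws open and shut (so a half turn about z gives the same grasp; the last joint's range is limited). The gripper opens to 85 mm and grips with 20 to 120 N. Pads are 22 mm wide; open, the fingers measure 114 mm over their backs; the gripper's body (76 mm by 85 mm) begins 54 mm behind the grasp point. The pads swing forward as they close: fully open they stand 13 mm farther back than shut.
Start: joints at [-1.325, 0.353, 1.633, -0, 1.155, -0.002], TCP at [153.293, -605.912, 242.281] pointing down, gripper open.
Joint ranges: [-2.63, 2.63], [-0.92, 2.1], [0.06, 2.66], [-1.3, 4.44], [0, 2.69], [-3.02, 3.02]. Speed limits (rad/s): [2.22, 2.22, 2.79, 3.14, 3.14, 3.14].

INTERFACE

Orientations are given as [roll, pitch, yaw] about the fixed x, y, z axes, in that order (R = Rz(yaw) Ry(pitch) Rx(roll)).
In Python, from rig import r, eyes gives the robot as it stands. The module is installed in compiled form; this text tells all that it offers.
- The arm moves only by the tool servo_tool, never from a script. Its argument "rows" is a list of rows, each a list of 3 entries, a list of its own where there are three numbers: the shift along the world's x, y, z in cm, then the turn about the world's z in rad, then the finger opening in cm, from 0 to 8.54. A call has 1 to 5 rows; each row shifts and turns the commanded pose from where the row before left it; what a row does not reach is not made up. A row lasts 1/12 s, in which the tool goes at most 41.7 mm and 7.16 degrees, less where a joint would pass 70% of its speed; a pose out of reach is approached as far as the arm can. A call is refused whole if a number of a shift passes 4.17 or a number of a turn 0.125, either way. A call with a gripper value outside its range is refused whole. The fingers move at their own pace and stop on an object; "squeeze" is the grip in N (left out, the last holds). Time passes only in rows, so rows that do not move let the fingers close. It gives the time, the measured TCP pose, the force and the opening at its end, in the units of the state.
- r.sense(): the state, without advancing time (a new reading comes with each control period).
- eyes.grab_frame(name): name is "side" or "top"; returns a dict with "frame" (384x512x3 uint8, red, green, blue), "depth" (384x512 float32, mm along the optical axis (not along the pixel's ray), 0 where there is no reading), "vertical_fov" (degrees; the focal length in pixels is half the picture's height over the tangent of half this angle, whatever the lens; pixels are square), "cx", "cy" (the principal point, pixels), "D" ([k1, k2, p1, p2, k3] as OpenCV has them; the pictures are not rectified), "camera_from_world" (4x4, takes a point from world to camera coordinates). Camera axes: x right, y down, z forward; pixel columns grow to the right and rows downward; lengths in mm; the calibration is good to about 2 mm. A picture is of the moment at which its call begins.
- r.sign_off(): hands the job in, once; it reports no verdict.
The state is a dict: "clock": time; "qpos": joint angles; "qvel": joint speeds; "joint_efforts": joint torques, N m; "eef_pos": TCP position; "tcp_rot": TCP orientation; "contact_force": force on the tool from outside, world axes, zero at the start; "wrist_torque": the same for the moment, N m; "opening": opening from 0.0 (shut) to 1.0 (fully open).
Only numpy, scipy, OpenCV 4.12 (cv2) and the standard library are available. Lean on these libraries where they do the work, as an engineer would, in place of code of your own. Each camera call takes 0.05 s, during which the arm holds its last target.

TASK

Take the magnifier's slider by its upright fin and slide it along the curved rail, turning it with the bend, from the parked end to the adjustable stop at the other end. Press it gently against the spring buffer until the side catch snaps behind its lug, then let go so that the catch alone holds it there. Never force the slider against the rail or stop, and leave the other things on the bench where they are.

Things in the scene. Friction and masses are not known exactly. Their poses are not given: they have to be found in the camera images.
- stand: fixed stand of the rail; origin: centre of the rail's bend, on the table top, z up. The rail, a flat steel bar with rounded edges, 10 mm wide, 20 mm high, is a level arc of radius 170 mm about it, centre line 100 mm up, over a green base 12 mm high. Angles anticlockwise from the stand's x: swivel post -60 degrees, parked slider -48, free end with its leg 72, stop before it.
- swivel (a point): on the rail's centre line over the swivel post. Caution: the rail is clamped here out of true, turned about this post by up to 0.03 rad either way from the nominal arc (about 7 mm sideways at the stop); the angle is not measured and must be felt; it stays fixed. The dark swivel block (18 mm along the rail, 18 mm above the centre line) bounds the parked end.
- nominal_seat (a point): point of the nominal arc, at 38 degrees, where the slider's centre would be when latched if rail and stop stood true. The dark stop block (28 mm long, top 20 mm above the rail's centre line) is clamped up to 0.10 rad (17 mm) along the arc either way from that place, not measured, so the end is found by feel.
- slider: the magnifier's slider: dark steel block 44 mm long, 26 wide, 36 high, bored; the rail passes through with about 1.2 mm play a side (it may stand askew by 0.05 rad). 0.2 to 0.45 kg, slides with little friction. Origin: in the bore on the rail's centre line, mid-length; x along the rail towards the stop; y level to the inside of the bend; z up. Block top 25 mm above the origin.
- fin (a point): centre of the slider's upright fin, the aluminium plate to grip: 10 mm thick (along the slider's y), 40 mm long (along x), 34 mm high, from 25 to 59 mm above the slider's origin and right over it. Slider and rail give little sideways: a hard grip taken off-centre or askew wrings the slider against the rail, so close softly first
- lug (a point): centre of the small lug on the slider's outer side, 8 x 8 x 10 mm high, 10 mm ahead of the slider's origin and 16 mm outwards, which the catch snaps behind
- lens (a point): centre of the slider's round lens, 52 mm across, 6 mm thick, level, on an arm 70 mm to the inside of the bend, at the height of the slider's origin
- buffer (a joint): rubber-tipped spring plunger on the stop, 18 mm above the rail's centre line, met by the slider's front: 0 free, 0.0125 m fully in; 2.5 to 6 N. The sprung brass catch beside it first meets the lug some 13 mm earlier, adds about 2 to 4 N, and snaps behind the lug at 0.005 to 0.006 (press to 0.008 to be sure); the slider let go then keeps it at about 0.004. Not snapped: it returns to about 0.
- pitch_bowl: bystander: dark steel bowl of pitch, 110 mm across and 54 mm high, a small brass ornament on it, inside the bend under the latched lens; origin under its centre
- bur_block: bystander: small wooden block 50 x 70 x 30 mm full of upright burs (54 to 62 mm high over all), inside the bend; origin under its centre
- graver: bystander: graver with a dark wooden mushroom handle on a cork rest, 120 mm long, 30 mm high, beyond the rail; origin under its middle
- stone_tray: bystander: black divided tray of stones, 110 x 150 x 22 mm, beyond the rail; origin under its centre
- jar: bystander: amber glass jar with a steel lid, 60 mm across, 75 mm high, to the left; origin under its centre
- mandrel: bystander: upright tapered steel ring mandrel on a round wooden foot 70 mm across, 170 mm high, to the right; origin under its centre
- bench_brush: bystander: bench brush 180 mm long lying to the right; origin under its middle

How it is judged:
By the outcome, as a careful person would: the job done as asked, in the order asked, and still so for the second after the job is handed in, with the robot touching nothing.
It also fails if it takes over 67 s, if anything falls off the work surface, if the arm or the gripper's body presses on something with over 40 N, if the wrist force passes 120 N, or if a joint passes its speed limit or range.

## Working session

There is one attempt and no reset: what is moved stays moved. The work goes in short steps, Python scripts to look and compute and a tool call to move; the robot and the scene stay as the last step left them, time stands still between calls to the robot, and variables do not carry over. Pictures are saved under pics/ and viewed, and the job is handed in when it is done.

Besides the shell and the picture viewer there is one more tool, called after "Request:" as a command line: name --argument value ..., lists and objects as JSON in quotes. servo_tool: Moves the arm, as the interface text tells. Its arguments: {"type":"object","properties":{"rows":{"type":"array"},"squeeze":{"type":"number"}},"required":["rows"]}

```bash
ls; mkdir -p pics; cat > h.py <<'E'
import numpy as np, cv2
from rig import r, eyes
def grab(n,tag):
    d=eyes.grab_frame(n); cv2.imwrite(f'pics/{tag}.png',cv2.cvtColor(d['frame'],cv2.COLOR_RGB2BGR))
    np.savez(f'pics/{tag}.npz',**{k:np.array(v) for k,v in d.items()}); return d
def K(d):
    f=192/np.tan(np.radians(float(d['vertical_fov']))/2)
    return np.array([[f,0,float(d['cx'])],[0,f,float(d['cy'])],[0,0,1]])
def cloud(d):
    k=K(d); h,w=d['depth'].shape
    v,u=np.mgrid[0:h,0:w]; p=np.stack([u,v],-1).reshape(-1,1,2).astype(np.float64)
    n=cv2.undistortPoints(p,k,np.array(d['D'],float)).reshape(h,w,2)
    z=d['depth']; P=np.dstack([n[...,0]*z,n[...,1]*z,z])
    T=np.linalg.inv(d['camera_from_world'])
    W=P@T[:3,:3].T+T[:3,3]; W[z==0]=np.nan; return W
def proj(d,X):
    T=np.array(d['camera_from_world']); 
    q,_=cv2.projectPoints(np.array(X,float).reshape(-1,3),cv2.Rodrigues(T[:3,:3])[0],T[:3,3],K(d),np.array(d['D'],float)); return q.reshape(-1,2)
E
python3 - <<'E'
from h import *
s=r.sense(); print(s)
for n in('side','top'):
    d=grab(n,n+'0'); print(n,d['vertical_fov'],d['D'],np.linalg.inv(d['camera_from_world'])[:3])
E
```

```text
pics
{'clock': 0.0, 'qpos': array([-1.32540648e+00,  3.53661210e-01,  1.63414627e+00,  2.11641192e-05,
        1.15518221e+00, -2.41436330e-03]), 'qvel': array([-0.00048194,  0.00020777,  0.00201707, -0.00097493,  0.00073121,
       -0.00068601]), 'joint_efforts': array([ 1.87420839e-03, -6.05234456e+01, -3.42069089e+01,  2.01266153e-04,
        9.32268013e-03, -3.23892516e-05]), 'eef_pos': array([ 153.18249796, -605.46004426,  241.54831363]), 'tcp_rot': array([-3.14019566e+00, -2.27233355e-05,  2.47795636e-01]), 'contact_force': array([-0.02434742, -0.61401248, -0.30025333]), 'wrist_torque': array([-0.01716605, -0.04668136,  0.01662635]), 'opening': 0.9992570742397299}
side 53.37195456953801 [-0.10481943  0.          0.          0.          0.        ] [[ 9.93122774e-01 -5.01413842e-02  1.05796965e-01  4.89905096e+02]
 [-1.15254172e-01 -5.77567443e-01  8.08166025e-01 -8.73167448e+02]
 [ 2.05823192e-02 -8.14801626e-01 -5.79374385e-01  7.14464246e+02]]
top 52.22743344812061 [0.01437198 0.         0.         0.         0.        ] [[-2.53725183e-02 -9.94323789e-01  1.03326846e-01  4.79812354e+02]
 [-9.99672674e-01  2.48970101e-02 -5.88930985e-03 -8.86681677e-02]
 [ 3.28335136e-03 -1.03442451e-01 -9.94630021e-01  1.25207829e+03]]
```

View pics/top0.png

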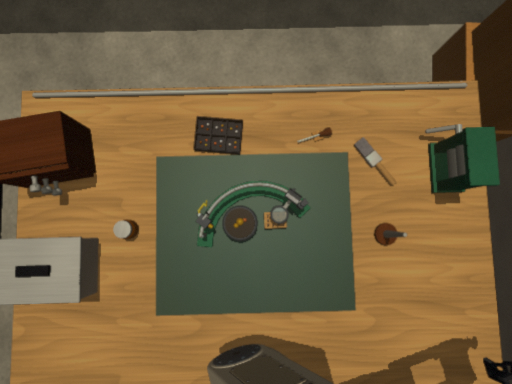

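View pics/side0.png

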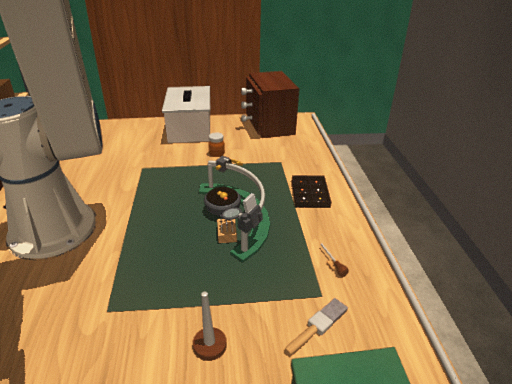

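The top view shows the rail as an arc, with the slider at about (295,198) and the stop at about (205,220). The bowl is at (240,223) and the bur block at (277,218).

```bash
python3 - <<'E'
from h import *
for n in('top','side'):
    d=dict(np.load(f'pics/{n}0.npz')); W=cloud(d)
    im=cv2.cvtColor(d['frame'],cv2.COLOR_RGB2BGR)
    b=(185,150,135,110) if n=='top' else (185,140,100,130)
    x,y,w,h=b; c=cv2.resize(im[y:y+h,x:x+w],None,fx=5.5 if n=='top' else 4.6,fy=5.5 if n=='top' else 4.6,interpolation=cv2.INTER_CUBIC); cv2.imwrite(f'pics/{n}0c.png',c)
    sub=W[y:y+h,x:x+w].reshape(-1,3); 
    m=(sub[:,2]>85)&(np.abs(sub[:,1])<260)&(sub[:,0]>380)&(sub[:,0]<800); P=sub[m]
    # height map
    g=np.full((80,100),np.nan)
    px=P[:,0]; print(n,len(P),P.min(0),P.max(0))
    for lo,hi in((88,113),(113,130),(130,150),(150,170)):
        q=P[(P[:,2]>lo)&(P[:,2]<=hi)]; print(lo,hi,len(q)); 
        if len(q)<90: print(np.round(q).astype(int).tolist())
    q=P[(P[:,2]>100)&(P[:,2]<113)]
    np.save(f'pics/{n}_rail.npy',P)
E
```

```text
top 993 [ 462.12147594 -157.70631094   85.05774438] [616.21907636 167.68354196 161.10206867]
88 113 552
113 130 301
130 150 23
[[588, -108, 131], [580, -100, 146], [581, -104, 135], [579, -96, 130], [578, -103, 147], [578, -107, 135], [575, -109, 141], [575, -125, 131], [572, -112, 140], [573, -116, 132], [569, -114, 147], [569, -118, 138], [566, -120, 140], [563, -122, 146], [564, -127, 133], [560, -125, 150], [560, -129, 138], [555, -141, 134], [552, -138, 130], [552, -144, 131], [549, -141, 130], [546, -143, 132], [543, -146, 130]]
150 170 55
[[580, -97, 154], [576, -96, 160], [577, -99, 155], [574, -94, 156], [574, -96, 156], [574, -99, 158], [574, -102, 155], [574, -105, 150], [571, -94, 156], [571, -96, 160], [571, -100, 152], [571, -102, 155], [571, -105, 158], [571, -107, 157], [569, -97, 153], [568, -99, 158], [568, -102, 156], [568, -105, 155], [568, -108, 155], [568, -110, 161], [566, -99, 154], [565, -102, 157], [565, -104, 159], [565, -108, 155], [565, -110, 160], [565, -113, 160], [565, -116, 156], [562, -104, 158], [562, -107, 157], [562, -110, 156], [562, -113, 156], 
[... 928 characters left out ...]
561, -109, 155], [563, -113, 158], [566, -112, 157], [569, -109, 154], [572, -104, 151], [553, -113, 155], [556, -112, 154], [558, -113, 155], [560, -115, 156], [563, -116, 157], [566, -112, 153], [568, -111, 153], [551, -116, 155], [553, -118, 156], [555, -121, 158], [558, -119, 157], [560, -118, 156], [563, -115, 153], [566, -113, 151], [548, -121, 155], [550, -121, 155], [552, -122, 156], [555, -124, 157], [557, -124, 157], [560, -121, 154], [563, -117, 151], [547, -124, 154], [550, -125, 155], [552, -127, 157], [555, -123, 153], [557, -122, 153], [560, -119, 150], [550, -126, 153], [552, -126, 152], [555, -127, 153], [557, -125, 152], [560, -124, 151], [550, -127, 150], [552, -127, 150]]
```

```bash
python3 - <<'E'
from h import *
import scipy.optimize as so
P=np.load('pics/top_rail.npy')
q=P[(P[:,2]>104)&(P[:,2]<114)&(P[:,1]>-90)&(P[:,1]<90)]
print(len(q),q[:,2].mean())
f=lambda p:np.hypot(q[:,0]-p[0],q[:,1]-p[1])-170
s=so.least_squares(f,[480,0],loss='soft_l1',f_scale=2);print(s.x,np.abs(s.fun).mean())
g=lambda p:np.hypot(q[:,0]-p[0],q[:,1]-p[1])-p[2]
s=so.least_squares(g,[480,0,170],loss='soft_l1',f_scale=2);print(s.x)
E
```

```text
214 109.7252226551455
[440.83968703 -12.37377119] 2.5486540604256973
[445.58321667 -11.93573712 165.48042244]
```

View pics/top0c.png

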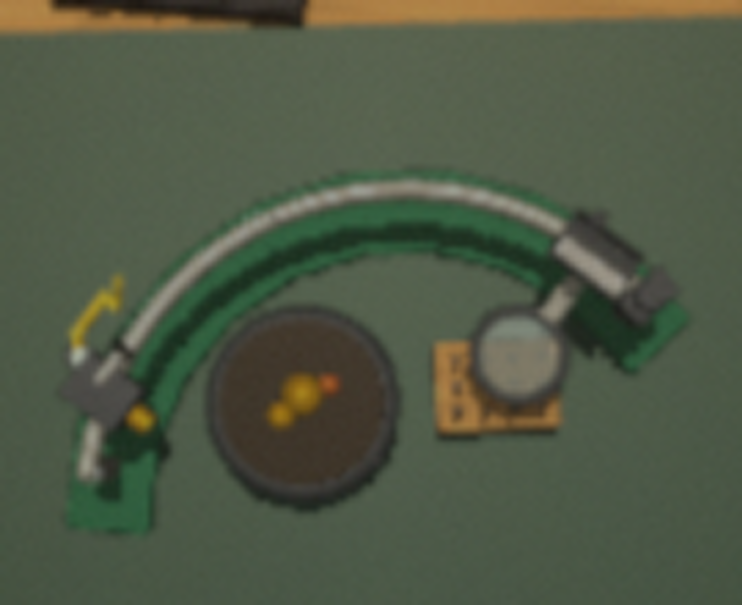

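View pics/side0c.png

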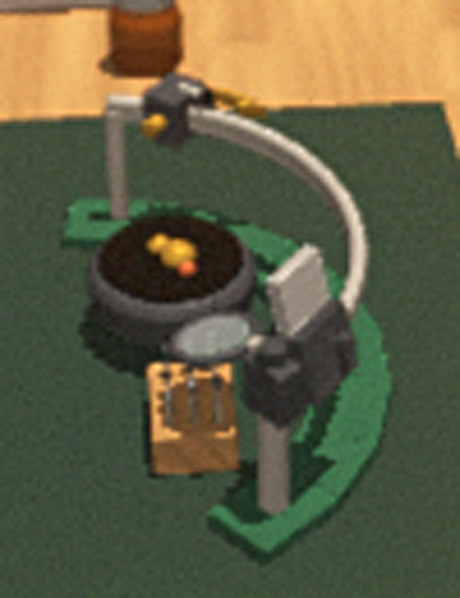

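```bash
cat >> h.py <<'E'
def onplane(d,uv,z):
    n=cv2.undistortPoints(np.array(uv,float).reshape(-1,1,2),K(d),np.array(d['D'],float)).reshape(-1,2)
    T=np.linalg.inv(np.array(d['camera_from_world'])); o=T[:3,3]
    v=np.c_[n,np.ones(len(n))]@T[:3,:3].T
    return o+v*((z-o[2])/v[:,2])[:,None]
E
python3 - <<'E'
from h import *
import scipy.optimize as so
d=dict(np.load('pics/top0.npz')); W=cloud(d); im=d['frame'].astype(int)
mx=im.max(2);mn=im.min(2)
m=(mn>95)&(mx-mn<30)
m[:, :185]=0;m[:,320:]=0;m[:150]=0;m[262:]=0
mr=m&(W[...,2]<118)&(W[...,2]>95)
v,u=np.nonzero(mr); w=mn[v,u]
X=onplane(d,np.c_[u,v],109)
ok=(np.hypot(X[:,0]-441,X[:,1]+12)>155)
X=X[ok];w=w[ok]
f=lambda p:(np.hypot(X[:,0]-p[0],X[:,1]-p[1])-170)
for R in(168,170,172):
    s=so.least_squares(lambda p:np.hypot(X[:,0]-p[0],X[:,1]-p[1])-R,[440,-12],loss='soft_l1',f_scale=2);print(R,s.x,s.cost,len(X))
c=so.least_squares(f,[440,-12],loss='soft_l1',f_scale=2).x
a=np.degrees(np.arctan2(X[:,1]-c[1],X[:,0]-c[0])); print(a.min(),a.max())
for lo in range(-60,100,10):
    k=(a>=lo)&(a<lo+10)
    if k.any(): print(lo,k.sum(),round(f(c)[k].mean(),2))
# fin
mf=m&(W[...,2]>148); v,u=np.nonzero(mf); F=onplane(d,np.c_[u,v],159); print('fin',len(F),F.mean(0)); 
e,vec=np.linalg.eigh(np.cov(F[:,:2].T)); print(np.sqrt(e*12),np.arctan2(vec[1,1],vec[0,1]))
fc=F.mean(0)
print('fin rel',np.hypot(*(fc[:2]-c)),np.degrees(np.arctan2(fc[1]-c[1],fc[0]-c[0])))
d2=dict(np.load('pics/side0.npz'))
W2=cloud(d2);im2=d2['frame'].astype(int)
m2=(W2[...,2]>150)&(im2.min(2)>90); m2[:, :185]=0;m2[:,300:]=0;m2[:140]=0;m2[270:]=0
v,u=np.nonzero(m2);P=W2[v,u];print('sidefin',len(P),np.nanmean(P,0))
# overlay
def arc(R,z,c=c): 
    t=np.radians(np.arange(-62,76,1)); return np.c_[c[0]+R*np.cos(t),c[1]+R*np.sin(t),np.full(len(t),z)]
for n,dd,b in(('top',d,(185,150,135,110)),('side',d2,(185,140,100,130))):
    x,y,ww,h=b;S=5.5 if n=='top' else 4.6
    I=cv2.cvtColor(dd['frame'],cv2.COLOR_RGB2BGR)[y:y+h,x:x+ww]; I=cv2.resize(I,None,fx=S,fy=S,interpolation=cv2.INTER_CUBIC)
    for R,z,col in((165,110,(0,0,255)),(175,110,(255,0,0))):
        q=((proj(dd,arc(R,z))-[x,y]+.5)*S).astype(np.int32); cv2.polylines(I,[q.reshape(-1,1,2)],False,col,1)
    for k,col in ((30,(0,255,255)),(38,(255,255,0))): pass
    cv2.imwrite(f'pics/{n}1c.png',I)
E
```

```text
168 [442.91721792 -12.08198736] 639.8848202850302 255
170 [440.84444337 -13.00477419] 635.4828232990653 255
172 [438.77637532 -13.92830331] 643.46806404062 255
-30.182082094450845 82.7026528390395
-40 1 -1.0
-30 26 -0.18
-20 24 -0.11
-10 26 0.11
0 26 0.17
10 26 0.33
20 27 -0.09
30 23 -0.3
40 22 -0.57
50 23 -0.07
60 5 21.29
70 17 -0.14
80 9 -1.12
fin 51 [ 562.87942558 -109.61245452  159.        ]
[10.16909143 39.75612803] 0.9322256252049181
fin rel 155.645689898144 -38.366519299164615
sidefin 58 [ 561.37765479 -112.77789523  154.63292917]
```

View pics/top1c.png

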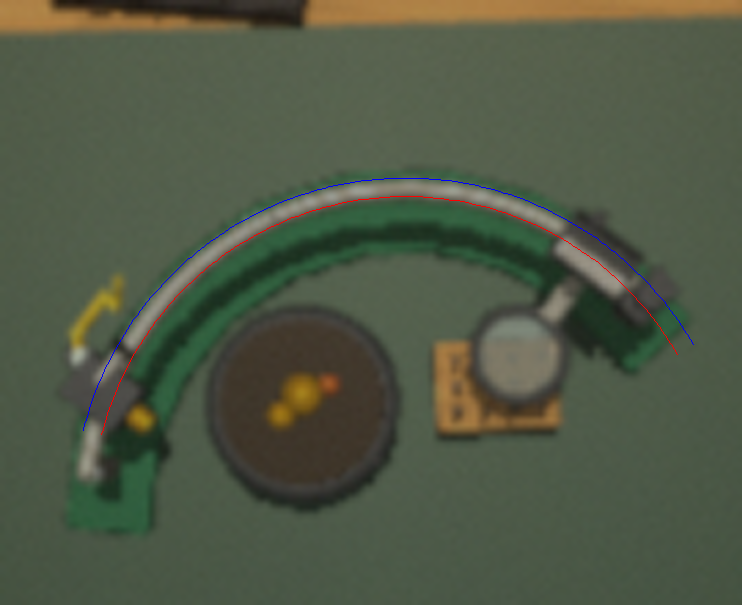

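View pics/side1c.png

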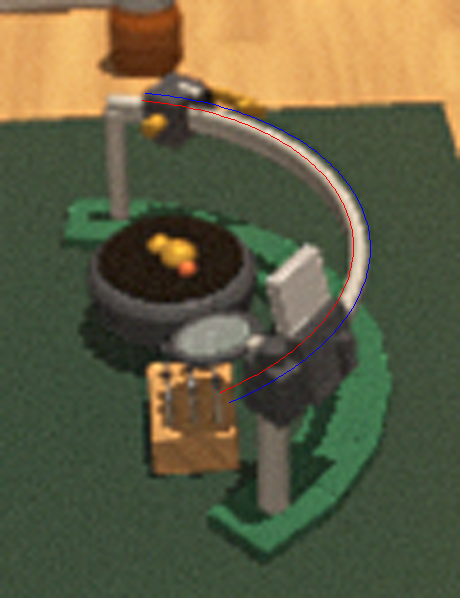

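```bash
python3 - <<'E'
from h import *
d=dict(np.load('pics/top0.npz')); W=cloud(d)
c=np.array([440.8,-13.])
def uv(x,y): return [x/5.5+185-.5,y/5.5+150-.5]
for nm,p,z in(('lens',(518,355),103),('finc',(598,264),159),('lug',(600,215),105),('swiv',(657,287),118),('stop',(100,390),120),('railend',(90,473),110),('rail',(405,188),110),('bowl',(303,403),54),('plunger?',(140,420),118),('catchtip',(118,283),105),('catchpivot',(78,355),105)):
    X=onplane(d,[uv(*p)],z)[0]; u,v=np.round(uv(*p)).astype(int)
    print(nm,X.round(1),'depth',W[v,u].round(1),'R',np.hypot(*(X[:2]-c)).round(1),'ang',np.degrees(np.arctan2(X[1]-c[1],X[0]-c[0])).round(1))
I=cv2.cvtColor(d['frame'],cv2.COLOR_RGB2BGR)[180:235,270:320]
cv2.imwrite('pics/slz.png',cv2.resize(I,None,fx=11,fy=11,interpolation=cv2.INTER_NEAREST))
z=W[190:216,283:312]; 
print(np.round(z[...,2])[::1,::1].astype(int))
E
```

```text
lens [520.2 -74.8 103. ] depth [521.1 -77.1  82.2] R 100.6 ang -37.9
finc [ 563.5 -113.3  159. ] depth [ 562.3 -112.9  156.1] R 158.5 ang -39.3
lug [ 593.9 -120.9  105. ] depth [ 591.6 -121.   115.4] R 187.3 ang -35.2
swiv [ 553.7 -148.2  118. ] depth [ 552.2 -147.2  126.7] R 176.1 ang -50.1
stop [506.9 145.7 120. ] depth [508.1 145.  118. ] R 171.9 ang 67.4
railend [463.8 152.7 110. ] depth [462.3 152.8 106.4] R 167.3 ang 82.1
rail [610.4 -16.8 110. ] depth [609.2 -16.4 112.6] R 169.7 ang -1.3
bowl [498.5  42.   54. ] depth [497.5  40.3  66.6] R 79.7 ang 43.6
plunger? [490.8 125.2 118. ] depth [490.5 126.4 105.7] R 147.0 ang 70.1
catchtip [563.9 137.4 105. ] depth [563.8 137.3 104.6] R 194.3 ang 50.7
catchpivot [526.1 159.1 105. ] depth [525.8 156.8 114.5] R 192.1 ang 63.6
[[                 114                  111                  106
                   108                  108                  126
                   129                  131                  125
                   108                  113                  115
                     1                    6            
[... 15426 characters left out ...]
      5]
 [                  85                   86                   83
                    86                   88                   -2
                     5                   -2                   -1
                     1                    8                    4
                    -1                    1                   12
                    14                   14                   11
                    13                   -2                   -1
                     4                    2                    3
                    -4                    0                    4
                    -2                    5]]<stdin>:11: RuntimeWarning: invalid value encountered in cast
```

View pics/slz.png

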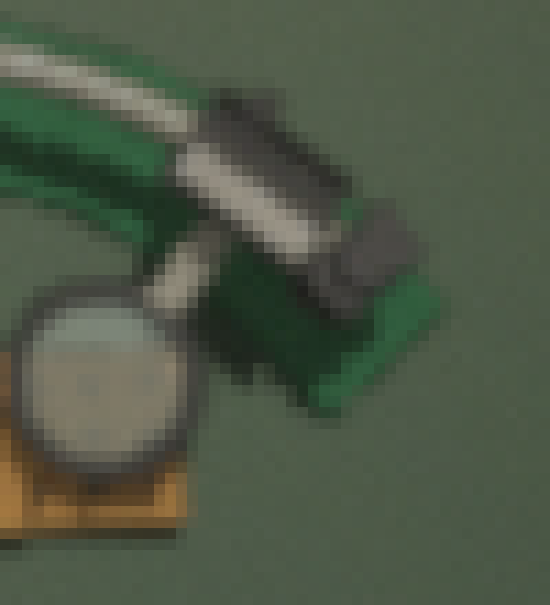

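The slider hangs rolled inward by about 0.17 rad from the lens weight. That explains why the fin sits inside the arc. The rail circle is centred near (441,-13), the slider is at about -38.5° in world, and the stand's yaw is about +10°. I'll move over to it, high enough to clear the mandrel.

Request:
servo_tool --rows '[[[2.1, 2.43, 1.2], 0.033, 4.5], [[2.1, 2.43, 1.2], 0.033, 4.5], [[2.1, 2.43, 1.2], 0.033, 4.5], [[2.1, 2.43, 1.2], 0.033, 4.5], [[2.1, 2.43, 1.2], 0.033, 4.5]]' --squeeze 20

```text
clock: 0.52
eef_pos: [258.8, -483.0, 302.4]
tcp_rot: [-3.141, -0.0, 0.414]
contact_force: [-0.2, 0.1, 0.3]
opening: 0.527
```

Request:
servo_tool --rows '[[[2.1, 2.43, 0], 0.033, 4.5], [[2.1, 2.43, 0], 0.033, 4.5], [[2.1, 2.43, 0], 0.033, 4.5], [[2.1, 2.43, 0], 0.033, 4.5], [[2.1, 2.43, 0], 0.033, 4.5]]'

```text
clock: 0.93
eef_pos: [363.9, -361.4, 302.1]
tcp_rot: [-3.141, 0.0, 0.579]
contact_force: [1.2, 0.1, -0.2]
opening: 0.53
```

Request:
servo_tool --rows '[[[2.1, 2.43, 0], 0.033, 4.5], [[2.1, 2.43, 0], 0.033, 4.5], [[2.1, 2.43, 0], 0.033, 4.5], [[2.1, 2.43, 0], 0.033, 4.5], [[2.1, 2.43, 0], 0.033, 4.5]]'

```text
clock: 1.35
eef_pos: [468.9, -239.9, 302.1]
tcp_rot: [-3.141, 0.0, 0.744]
contact_force: [0.5, -0.1, 0.6]
opening: 0.53
```

Request:
servo_tool --rows '[[[2.1, 2.43, 0], 0.033, 4.5], [[2.1, 2.43, 0], 0.033, 4.5], [[2.1, 2.43, 0], 0.033, 4.5], [[2.1, 2.43, 0], 0.033, 4.5], [[2.1, 2.43, 0], 0.033, 4.5]]'

```text
clock: 1.77
eef_pos: [573.9, -118.4, 301.9]
tcp_rot: [-3.141, 0.0, 0.91]
contact_force: [0.4, -0.2, 0.1]
opening: 0.525
```

Request:
servo_tool --rows '[[[0, 0, -3], 0, 5.5], [[0, 0, -3], 0, 5.5], [[0, 0, -3], 0, 5.5], [[0, 0, -2.7], 0, 5.5], [[0, 0, 0], 0, 5.5]]'

```text
clock: 2.18
eef_pos: [569.8, -119.0, 179.8]
tcp_rot: [-3.133, 0.004, 0.908]
contact_force: [-1.2, 0.7, -0.3]
opening: 0.643
```

```bash
python3 - <<'E'
from h import *
for n in('top','side'):
    d=grab(n,n+'2')
    b=(240,150,110,90) if n=='top' else (200,150,100,120);x,y,w,h=b
    I=cv2.cvtColor(d['frame'],cv2.COLOR_RGB2BGR)[y:y+h,x:x+w];cv2.imwrite(f'pics/{n}2c.png',cv2.resize(I,None,fx=5,fy=5,interpolation=cv2.INTER_CUBIC))
s=r.sense();print(s['eef_pos'],s['contact_force'])
E
```

```text
[ 572.78816828 -119.78895524  184.90278884] [0.18634236 0.05244804 0.57358439]
```

View pics/top2c.png

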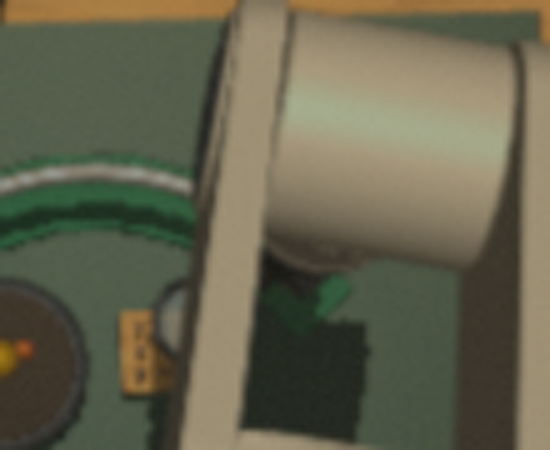

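View pics/side2c.png

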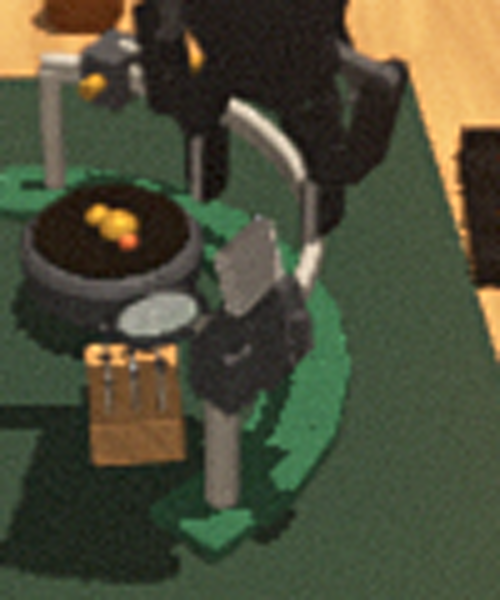

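```bash
python3 - <<'E'
from h import *
d=dict(np.load('pics/side2.npz'))
p=np.radians(-38.5); e=np.array([np.cos(p),np.sin(p),0])
T=np.array([572.8,-119.8,174-5]);
for X in(T,T+28*e,T-28*e,[564,-111,157]): print(((proj(d,X)[0]-[200,150]+.5)*5).round())
E
```

```text
[268. 226.]
[317. 245.]
[221. 208.]
[249. 236.]
```

The predicted and seen fingertip positions agree to within a couple of mm. The fin top at (250,235) in the crop lies between the fingers. Next I descend, then close softly.

Request:
servo_tool --rows '[[[0, 0, -1.4], 0, 5.5], [[0, 0, -1.4], 0, 5.5], [[0, 0, -1.4], 0, 5.5], [[0, 0, 0], 0, 5.5], [[0, 0, 0], 0, 5.5]]'

```text
clock: 2.7
eef_pos: [574.0, -120.2, 144.8]
tcp_rot: [3.14, -0.001, 0.908]
contact_force: [-0.1, 0.4, 0.7]
opening: 0.647
```

Request:
servo_tool --rows '[[[0, 0, 0], 0, 4], [[0, 0, 0], 0, 3.5], [[0, 0, 0], 0, 3], [[0, 0, 0], 0, 2.5], [[0, 0, 0], 0, 2.5]]'

```text
clock: 3.12
eef_pos: [573.5, -119.9, 143.8]
tcp_rot: [3.141, -0.0, 0.908]
contact_force: [-0.7, -0.3, -0.1]
opening: 0.293
```

Request:
servo_tool --rows '[[[0, 0, 0], 0, 2.2], [[0, 0, 0], 0, 2.0], [[0, 0, 0], 0, 1.8], [[0, 0, 0], 0, 1.6], [[0, 0, 0], 0, 1.5]]'

```text
clock: 3.53
eef_pos: [573.3, -119.9, 143.2]
tcp_rot: [-3.141, 0.0, 0.908]
contact_force: [-1.2, -0.0, -0.1]
opening: 0.178
```

Request:
servo_tool --rows '[[[0, 0, 0], 0, 1.4], [[0, 0, 0], 0, 1.3], [[0, 0, 0], 0, 1.2], [[0, 0, 0], 0, 1.2], [[0, 0, 0], 0, 1.2]]'

```text
clock: 3.95
eef_pos: [573.2, -119.9, 143.2]
tcp_rot: [-3.141, 0.0, 0.908]
contact_force: [-0.5, 0.6, 1.0]
opening: 0.139
```

Request:
servo_tool --rows '[[[0, 0, 0], 0, 1.1], [[0, 0, 0], 0, 1.0], [[0, 0, 0], 0, 0.9], [[0, 0, 0], 0, 0.8], [[0, 0, 0], 0, 0.8]]' --squeeze 20

```text
clock: 4.37
eef_pos: [573.4, -120.0, 143.4]
tcp_rot: [3.141, -0.0, 0.908]
contact_force: [0.1, -0.2, 1.1]
opening: 0.113
```

```bash
python3 - <<'E'
from h import *
for n in('side',):
    d=grab(n,n+'3')
    b=(200,150,100,120);x,y,w,h=b
    I=cv2.cvtColor(d['frame'],cv2.COLOR_RGB2BGR)[y:y+h,x:x+w];cv2.imwrite(f'pics/{n}3c.png',cv2.resize(I,None,fx=5,fy=5,interpolation=cv2.INTER_CUBIC))
s=r.sense();print(s['eef_pos'],s['contact_force'],s['wrist_torque'],s['opening'])
E
```

```text
[ 573.34435212 -119.94016687  143.30390047] [0.00648387 0.16856319 0.38525392] [-0.00057915  0.08323852  0.02866938] 0.11243306572657727
```

View pics/side3c.png

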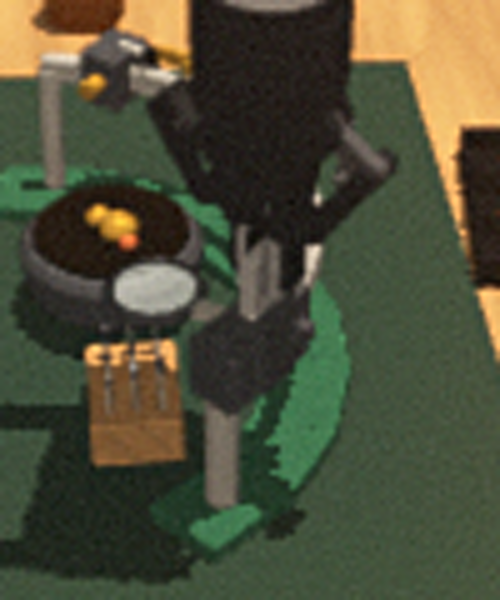

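Gripped, with the fin upright, the lens level and forces near zero. Next: a planner for the arc moves with radial force feedback.

```bash
cat > plan.py <<'E'
import sys,json,os
from h import *
C=np.array([440.8,-13.0])
def st(): return json.load(open('cmd.json')) if os.path.exists('cmd.json') else dict(x=573.3,y=-119.9,yaw=0.908,R=170.0)
# usage: plan.py n ds_mm dR_total [dyaw_extra]
n=int(sys.argv[1]);ds=float(sys.argv[2]);dR=float(sys.argv[3]);ye=float(sys.argv[4]) if len(sys.argv)>4 else 0.
op=sys.argv[5] if len(sys.argv)>5 else '0.8'
s=st(); q=r.sense(); F=q['contact_force']; P=q['eef_pos']
ph=np.arctan2(P[1]-C[1],P[0]-C[0]); e=np.array([np.cos(ph),np.sin(ph)]);t=np.array([-e[1],e[0]])
print('clk %.2f phi %.1f R %.2f Fr %.1f Ft %.1f Fz %.1f Mz %.2f yawerr %.3f open %.3f lagR %.2f lagT %.2f'%(q['clock'],np.degrees(ph),np.hypot(*(P[:2]-C)),F[:2]@e,F[:2]@t,F[2],q['wrist_torque'][2],q['tcp_rot'][2]-ph-np.pi/2,q['opening'],(P[:2]-[s['x'],s['y']])@e,(P[:2]-[s['x'],s['y']])@t))
if n==0: sys.exit()
rows=[]
for i in range(n):
    p=np.arctan2(s['y']-C[1],s['x']-C[0])+ds/170; s['R']+=dR/n
    X=C+s['R']*np.array([np.cos(p),np.sin(p)])
    dx,dy=round((X[0]-s['x'])/10,2),round((X[1]-s['y'])/10,2); dw=round(np.clip(p+np.pi/2-s['yaw']+ye,-.1,.1),3)
    s['x']+=dx*10;s['y']+=dy*10;s['yaw']+=dw; rows.append([[dx,dy,0],dw,float(op)])
json.dump(s,open('cmd.json','w')); print(json.dumps(rows)); print('to phi %.1f'%np.degrees(p))
E
python3 plan.py 5 2 0
```

```text
clk 4.42 phi -38.9 R 170.31 Fr -0.1 Ft 0.1 Fz 0.4 Mz 0.03 yawerr 0.016 open 0.112 lagR 0.06 lagT -0.00
[[[0.11, 0.17, 0], -0.004, 0.8], [[0.12, 0.16, 0], 0.012, 0.8], [[0.12, 0.16, 0], 0.011, 0.8], [[0.12, 0.16, 0], 0.012, 0.8], [[0.12, 0.16, 0], 0.012, 0.8]]
to phi -35.5
```

Request:
servo_tool --rows '[[[0.11, 0.17, 0], -0.004, 0.8], [[0.12, 0.16, 0], 0.012, 0.8], [[0.12, 0.16, 0], 0.011, 0.8], [[0.12, 0.16, 0], 0.012, 0.8], [[0.12, 0.16, 0], 0.012, 0.8]]' --squeeze 30

```text
clock: 4.83
eef_pos: [579.4, -111.6, 143.4]
tcp_rot: [3.141, -0.0, 0.952]
contact_force: [-1.5, -0.2, 1.9]
opening: 0.107
```

```bash
python3 plan.py 5 3.5 0
```

```text
clk 4.83 phi -35.4 R 170.12 Fr -1.1 Ft -1.0 Fz 1.9 Mz 0.02 yawerr 0.000 open 0.107 lagR 0.08 lagT 0.24
[[[0.2, 0.29, 0], 0.02, 0.8], [[0.19, 0.29, 0], 0.021, 0.8], [[0.19, 0.29, 0], 0.021, 0.8], [[0.18, 0.3, 0], 0.02, 0.8], [[0.18, 0.3, 0], 0.02, 0.8]]
to phi -29.6
```

Request:
servo_tool --rows '[[[0.2, 0.29, 0], 0.02, 0.8], [[0.19, 0.29, 0], 0.021, 0.8], [[0.19, 0.29, 0], 0.021, 0.8], [[0.18, 0.3, 0], 0.02, 0.8], [[0.18, 0.3, 0], 0.02, 0.8]]'

```text
clock: 5.25
eef_pos: [588.9, -96.8, 143.3]
tcp_rot: [3.141, -0.0, 1.055]
contact_force: [-0.6, -1.9, 2.2]
opening: 0.108
```

```bash
python3 plan.py 5 3.5 0
```

```text
clk 5.25 phi -29.5 R 170.11 Fr 0.4 Ft -2.0 Fz 2.2 Mz 0.04 yawerr -0.001 open 0.108 lagR 0.06 lagT 0.41
[[[0.17, 0.31, 0], 0.021, 0.8], [[0.16, 0.31, 0], 0.021, 0.8], [[0.16, 0.31, 0], 0.02, 0.8], [[0.15, 0.32, 0], 0.021, 0.8], [[0.14, 0.32, 0], 0.021, 0.8]]
to phi -23.7
```

Request:
servo_tool --rows '[[[0.17, 0.31, 0], 0.021, 0.8], [[0.16, 0.31, 0], 0.021, 0.8], [[0.16, 0.31, 0], 0.02, 0.8], [[0.15, 0.32, 0], 0.021, 0.8], [[0.14, 0.32, 0], 0.021, 0.8]]'

```text
clock: 5.67
eef_pos: [596.6, -81.1, 143.3]
tcp_rot: [3.141, 0.0, 1.159]
contact_force: [-1.2, -0.5, 2.9]
opening: 0.112
```

```bash
python3 plan.py 5 3.5 0; python3 - <<'E'
from h import *
d=grab('side','side4')
x,y,w,h=(200,130,100,120)
I=cv2.cvtColor(d['frame'],cv2.COLOR_RGB2BGR)[y:y+h,x:x+w];cv2.imwrite('pics/side4c.png',cv2.resize(I,None,fx=5,fy=5,interpolation=cv2.INTER_CUBIC))
E
```

```text
clk 5.67 phi -23.6 R 170.03 Fr -0.9 Ft -0.9 Fz 2.9 Mz 0.02 yawerr 0.000 open 0.112 lagR 0.06 lagT 0.33
[[[0.14, 0.32, 0], 0.02, 0.8], [[0.13, 0.32, 0], 0.021, 0.8], [[0.12, 0.33, 0], 0.02, 0.8], [[0.12, 0.33, 0], 0.021, 0.8], [[0.11, 0.33, 0], 0.02, 0.8]]
to phi -17.8
```

View pics/side4c.png

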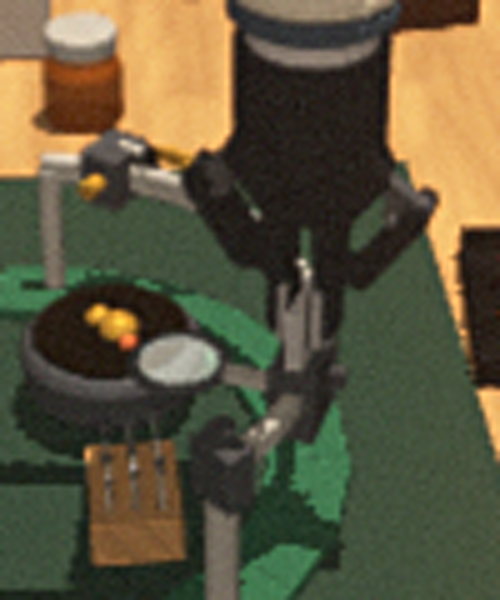

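The slider travels with the gripper and the lens stays level. Continuing.

Request:
servo_tool --rows '[[[0.14, 0.32, 0], 0.02, 0.8], [[0.13, 0.32, 0], 0.021, 0.8], [[0.12, 0.33, 0], 0.02, 0.8], [[0.12, 0.33, 0], 0.021, 0.8], [[0.11, 0.33, 0], 0.02, 0.8]]'

```text
clock: 6.13
eef_pos: [602.8, -64.8, 143.3]
tcp_rot: [3.141, 0.0, 1.261]
contact_force: [-0.3, -2.0, 2.9]
opening: 0.11
```

```bash
python3 plan.py 5 4 0
```

```text
clk 6.13 phi -17.7 R 170.06 Fr 0.3 Ft -2.0 Fz 2.9 Mz 0.06 yawerr -0.000 open 0.110 lagR 0.08 lagT 0.31
[[[0.12, 0.38, 0], 0.024, 0.8], [[0.11, 0.38, 0], 0.023, 0.8], [[0.1, 0.39, 0], 0.024, 0.8], [[0.09, 0.39, 0], 0.023, 0.8], [[0.08, 0.39, 0], 0.024, 0.8]]
to phi -11.1
```

Request:
servo_tool --rows '[[[0.12, 0.38, 0], 0.024, 0.8], [[0.11, 0.38, 0], 0.023, 0.8], [[0.1, 0.39, 0], 0.024, 0.8], [[0.09, 0.39, 0], 0.023, 0.8], [[0.08, 0.39, 0], 0.024, 0.8]]'

```text
clock: 6.55
eef_pos: [607.7, -45.4, 143.3]
tcp_rot: [3.141, -0.0, 1.379]
contact_force: [-1.0, -2.4, 4.2]
opening: 0.112
```

```bash
python3 plan.py 5 4 0
```

```text
clk 6.55 phi -11.0 R 170.06 Fr -0.6 Ft -2.5 Fz 4.2 Mz -0.03 yawerr 0.000 open 0.112 lagR 0.07 lagT 0.42
[[[0.07, 0.39, 0], 0.023, 0.8], [[0.07, 0.39, 0], 0.023, 0.8], [[0.05, 0.4, 0], 0.024, 0.8], [[0.04, 0.4, 0], 0.023, 0.8], [[0.04, 0.4, 0], 0.024, 0.8]]
to phi -4.4
```

Request:
servo_tool --rows '[[[0.07, 0.39, 0.03], 0.023, 0.8], [[0.07, 0.39, 0.03], 0.023, 0.8], [[0.05, 0.4, 0], 0.024, 0.8], [[0.04, 0.4, 0], 0.023, 0.8], [[0.04, 0.4, 0], 0.024, 0.8]]'

```text
clock: 6.97
eef_pos: [610.0, -25.5, 143.4]
tcp_rot: [-3.141, -0.0, 1.496]
contact_force: [-0.7, -0.6, -3.4]
opening: 0.11
```

```bash
python3 plan.py 5 4 0
```

```text
clk 6.97 phi -4.2 R 169.63 Fr -0.6 Ft -0.7 Fz -3.4 Mz 0.01 yawerr -0.001 open 0.110 lagR -0.37 lagT 0.52
[[[0.03, 0.4, 0], 0.024, 0.8], [[0.01, 0.4, 0], 0.023, 0.8], [[0.01, 0.4, 0], 0.024, 0.8], [[-0.0, 0.4, 0], 0.023, 0.8], [[-0.01, 0.4, 0], 0.024, 0.8]]
to phi 2.4
```

Request:
servo_tool --rows '[[[0.03, 0.4, -0.02], 0.024, 0.8], [[0.01, 0.4, 0], 0.023, 0.8], [[0.01, 0.4, 0], 0.024, 0.8], [[0, 0.4, 0], 0.023, 0.8], [[-0.01, 0.4, 0], 0.024, 0.8]]'

```text
clock: 7.38
eef_pos: [610.6, -5.6, 143.6]
tcp_rot: [-3.141, -0.0, 1.614]
contact_force: [0.5, 0.5, -3.7]
opening: 0.108
```

```bash
python3 plan.py 5 4 0
```

```text
clk 7.38 phi 2.5 R 169.94 Fr 0.5 Ft 0.5 Fz -3.7 Mz -0.03 yawerr -0.000 open 0.108 lagR -0.10 lagT 0.44
[[[-0.03, 0.4, 0], 0.024, 0.8], [[-0.03, 0.4, 0], 0.023, 0.8], [[-0.04, 0.4, 0], 0.024, 0.8], [[-0.05, 0.4, 0], 0.023, 0.8], [[-0.06, 0.4, 0], 0.024, 0.8]]
to phi 9.1
```

Request:
servo_tool --rows '[[[-0.03, 0.4, 0], 0.024, 0.8], [[-0.03, 0.4, 0], 0.023, 0.8], [[-0.04, 0.4, 0], 0.024, 0.8], [[-0.05, 0.4, 0], 0.023, 0.8], [[-0.06, 0.4, 0], 0.024, 0.8]]'

```text
clock: 7.8
eef_pos: [608.5, 14.4, 143.7]
tcp_rot: [-3.142, 0.0, 1.732]
contact_force: [-1.1, -0.3, -3.8]
opening: 0.11
```

```bash
python3 plan.py 5 4 0
```

```text
clk 7.80 phi 9.3 R 169.95 Fr -1.1 Ft -0.2 Fz -3.8 Mz 0.04 yawerr -0.000 open 0.110 lagR -0.01 lagT 0.37
[[[-0.06, 0.39, 0], 0.024, 0.8], [[-0.08, 0.39, 0], 0.023, 0.8], [[-0.09, 0.39, 0], 0.023, 0.8], [[-0.09, 0.39, 0], 0.024, 0.8], [[-0.11, 0.39, 0], 0.024, 0.8]]
to phi 15.9
```

Request:
servo_tool --rows '[[[-0.06, 0.39, 0], 0.024, 0.8], [[-0.08, 0.39, 0], 0.023, 0.8], [[-0.09, 0.39, 0], 0.023, 0.8], [[-0.09, 0.39, 0], 0.024, 0.8], [[-0.11, 0.39, 0], 0.024, 0.8]]'

```text
clock: 8.22
eef_pos: [604.2, 33.9, 143.7]
tcp_rot: [-3.142, -0.0, 1.85]
contact_force: [-0.4, -1.0, -3.3]
opening: 0.109
```

```bash
python3 plan.py 5 3.5 0
```

```text
clk 8.22 phi 16.0 R 169.98 Fr -0.6 Ft -0.8 Fz -3.3 Mz 0.03 yawerr -0.000 open 0.109 lagR -0.01 lagT 0.39
[[[-0.1, 0.34, 0], 0.02, 0.8], [[-0.11, 0.33, 0], 0.021, 0.8], [[-0.11, 0.33, 0], 0.021, 0.8], [[-0.12, 0.33, 0], 0.02, 0.8], [[-0.12, 0.33, 0], 0.021, 0.8]]
to phi 21.8
```

Request:
servo_tool --rows '[[[-0.1, 0.34, 0], 0.02, 0.8], [[-0.11, 0.33, 0], 0.021, 0.8], [[-0.11, 0.33, 0], 0.021, 0.8], [[-0.12, 0.33, 0], 0.02, 0.8], [[-0.12, 0.33, 0], 0.021, 0.8]]'

```text
clock: 8.63
eef_pos: [598.6, 50.4, 143.7]
tcp_rot: [-3.142, 0.0, 1.953]
contact_force: [-0.6, 1.0, -3.4]
opening: 0.111
```

```bash
python3 plan.py 5 3.5 0
```

```text
clk 8.63 phi 21.9 R 170.02 Fr -0.2 Ft 1.2 Fz -3.4 Mz 0.02 yawerr -0.000 open 0.111 lagR -0.02 lagT 0.31
[[[-0.14, 0.32, 0], 0.021, 0.8], [[-0.14, 0.32, 0], 0.02, 0.8], [[-0.14, 0.32, 0], 0.021, 0.8], [[-0.16, 0.31, 0], 0.02, 0.8], [[-0.15, 0.31, 0], 0.021, 0.8]]
to phi 27.7
```

Request:
servo_tool --rows '[[[-0.14, 0.32, 0], 0.021, 0.8], [[-0.14, 0.32, 0], 0.02, 0.8], [[-0.14, 0.32, 0], 0.021, 0.8], [[-0.16, 0.31, 0], 0.02, 0.8], [[-0.15, 0.31, 0], 0.021, 0.8]]'

```text
clock: 9.05
eef_pos: [591.2, 66.2, 143.7]
tcp_rot: [3.142, 0.0, 2.056]
contact_force: [0.1, -0.7, -3.5]
opening: 0.11
```

```bash
python3 plan.py 5 3 0;  python3 - <<'E'
from h import *
d=grab('side','side5')
x,y,w,h=(180,120,100,120)
I=cv2.cvtColor(d['frame'],cv2.COLOR_RGB2BGR)[y:y+h,x:x+w];cv2.imwrite('pics/side5c.png',cv2.resize(I,None,fx=5,fy=5,interpolation=cv2.INTER_CUBIC))
E
```

```text
clk 9.05 phi 27.8 R 170.02 Fr -0.2 Ft -0.6 Fz -3.5 Mz -0.03 yawerr 0.001 open 0.110 lagR -0.00 lagT 0.32
[[[-0.14, 0.26, 0], 0.017, 0.8], [[-0.15, 0.26, 0], 0.017, 0.8], [[-0.15, 0.26, 0], 0.018, 0.8], [[-0.15, 0.26, 0], 0.018, 0.8], [[-0.16, 0.25, 0], 0.017, 0.8]]
to phi 32.7
```

View pics/side5c.png

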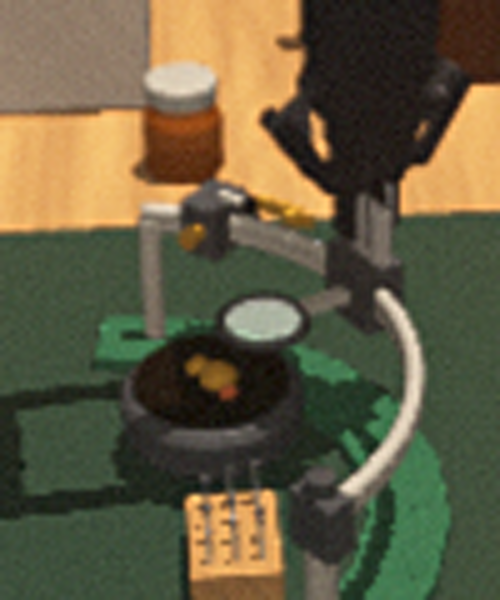

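Request:
servo_tool --rows '[[[-0.14, 0.26, 0], 0.017, 0.8], [[-0.15, 0.26, 0], 0.017, 0.8], [[-0.15, 0.26, 0], 0.018, 0.8], [[-0.15, 0.26, 0], 0.018, 0.8], [[-0.16, 0.25, 0], 0.017, 0.8]]' --squeeze 40

```text
clock: 9.52
eef_pos: [583.8, 79.1, 143.7]
tcp_rot: [3.142, -0.0, 2.143]
contact_force: [0.2, 0.2, -3.4]
opening: 0.108
```

```bash
python3 plan.py 5 3 0
```

```text
clk 9.52 phi 32.8 R 170.04 Fr 0.3 Ft 0.0 Fz -3.4 Mz -0.03 yawerr -0.000 open 0.108 lagR 0.03 lagT 0.29
[[[-0.17, 0.25, 0], 0.018, 0.8], [[-0.17, 0.25, 0], 0.018, 0.8], [[-0.17, 0.25, 0], 0.017, 0.8], [[-0.18, 0.24, 0], 0.018, 0.8], [[-0.18, 0.24, 0], 0.018, 0.8]]
to phi 37.8
```

Request:
servo_tool --rows '[[[-0.17, 0.25, 0], 0.018, 0.8], [[-0.17, 0.25, 0], 0.018, 0.8], [[-0.17, 0.25, 0], 0.017, 0.8], [[-0.18, 0.24, 0], 0.018, 0.8], [[-0.18, 0.24, 0], 0.018, 0.8]]'

```text
clock: 9.93
eef_pos: [575.1, 91.4, 143.7]
tcp_rot: [3.141, 0.0, 2.232]
contact_force: [-0.1, 0.3, -3.0]
opening: 0.111
```

```bash
python3 plan.py 5 2 0
```

```text
clk 9.93 phi 37.9 R 170.04 Fr 0.1 Ft 0.3 Fz -3.0 Mz -0.02 yawerr 0.000 open 0.111 lagR 0.04 lagT 0.30
[[[-0.12, 0.16, 0], 0.012, 0.8], [[-0.13, 0.15, 0], 0.011, 0.8], [[-0.12, 0.16, 0], 0.012, 0.8], [[-0.13, 0.15, 0], 0.012, 0.8], [[-0.13, 0.15, 0], 0.011, 0.8]]
to phi 41.1
```

Request:
servo_tool --rows '[[[-0.12, 0.16, 0], 0.012, 0.8], [[-0.13, 0.15, 0], 0.011, 0.8], [[-0.12, 0.16, 0], 0.012, 0.8], [[-0.13, 0.15, 0], 0.012, 0.8], [[-0.13, 0.15, 0], 0.011, 0.8]]'

```text
clock: 10.35
eef_pos: [568.8, 98.9, 143.7]
tcp_rot: [-3.142, 0.0, 2.289]
contact_force: [1.1, -0.4, -2.6]
opening: 0.109
```

```bash
python3 plan.py 5 1.5 0;  python3 - <<'E'
from h import *
d=grab('side','side6')
x,y,w,h=(190,130,80,80)
I=cv2.cvtColor(d['frame'],cv2.COLOR_RGB2BGR)[y:y+h,x:x+w];cv2.imwrite('pics/side6c.png',cv2.resize(I,None,fx=7,fy=7,interpolation=cv2.INTER_CUBIC))
E
```

```text
clk 10.35 phi 41.2 R 169.96 Fr 0.6 Ft -1.0 Fz -2.6 Mz 0.00 yawerr -0.000 open 0.109 lagR -0.06 lagT 0.13
[[[-0.1, 0.11, 0], 0.009, 0.8], [[-0.1, 0.11, 0], 0.009, 0.8], [[-0.1, 0.11, 0], 0.009, 0.8], [[-0.1, 0.11, 0], 0.008, 0.8], [[-0.1, 0.11, 0], 0.009, 0.8]]
to phi 43.6
```

View pics/side6c.png

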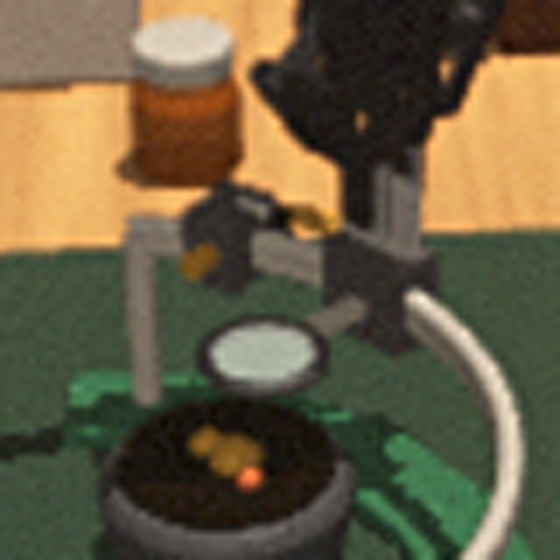

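The slider front is near the catch tip at about (335,220) in the crop, and the plunger tip is at about (285,212). Slowing down.

Request:
servo_tool --rows '[[[-0.1, 0.11, 0], 0.009, 0.8], [[-0.1, 0.11, 0], 0.009, 0.8], [[-0.1, 0.11, 0], 0.009, 0.8], [[-0.1, 0.11, 0], 0.008, 0.8], [[-0.1, 0.11, 0], 0.009, 0.8]]'

```text
clock: 10.82
eef_pos: [563.8, 104.4, 143.7]
tcp_rot: [3.142, 0.0, 2.333]
contact_force: [-0.5, -0.7, -3.2]
opening: 0.108
```

```bash
python3 plan.py 5 0.8 0
```

```text
clk 10.82 phi 43.7 R 170.03 Fr -0.9 Ft -0.1 Fz -3.2 Mz 0.01 yawerr -0.000 open 0.108 lagR -0.00 lagT 0.10
[[[-0.06, 0.06, 0], 0.005, 0.8], [[-0.06, 0.06, 0], 0.005, 0.8], [[-0.06, 0.06, 0], 0.005, 0.8], [[-0.06, 0.06, 0], 0.005, 0.8], [[-0.06, 0.06, 0], 0.005, 0.8]]
to phi 45.0
```

Request:
servo_tool --rows '[[[-0.06, 0.06, 0], 0.005, 0.8], [[-0.06, 0.06, 0], 0.005, 0.8], [[-0.06, 0.06, 0], 0.005, 0.8], [[-0.06, 0.06, 0], 0.005, 0.8], [[-0.06, 0.06, 0], 0.005, 0.8]]'

```text
clock: 11.23
eef_pos: [560.9, 107.3, 143.7]
tcp_rot: [3.142, 0.0, 2.357]
contact_force: [0.5, 0.3, -3.2]
opening: 0.11
```

```bash
python3 plan.py 5 0.8 0
```

```text
clk 11.23 phi 45.1 R 169.99 Fr 0.5 Ft -0.1 Fz -3.2 Mz -0.01 yawerr -0.000 open 0.110 lagR -0.00 lagT 0.05
[[[-0.06, 0.06, 0], 0.005, 0.8], [[-0.06, 0.06, 0], 0.005, 0.8], [[-0.06, 0.06, 0], 0.005, 0.8], [[-0.06, 0.05, 0], 0.005, 0.8], [[-0.05, 0.06, 0], 0.004, 0.8]]
to phi 46.4
```

Request:
servo_tool --rows '[[[-0.06, 0.06, 0], 0.005, 0.8], [[-0.06, 0.06, 0], 0.005, 0.8], [[-0.06, 0.06, 0], 0.005, 0.8], [[-0.06, 0.05, 0], 0.005, 0.8], [[-0.05, 0.06, 0], 0.004, 0.8]]'

```text
clock: 11.65
eef_pos: [557.9, 110.2, 143.7]
tcp_rot: [-3.142, -0.0, 2.381]
contact_force: [-0.1, -0.2, -3.5]
opening: 0.108
```

```bash
python3 plan.py 5 0.8 0
```

```text
clk 11.65 phi 46.5 R 170.03 Fr -0.2 Ft -0.1 Fz -3.5 Mz -0.06 yawerr -0.000 open 0.108 lagR -0.02 lagT 0.08
[[[-0.06, 0.05, 0], 0.005, 0.8], [[-0.06, 0.06, 0], 0.004, 0.8], [[-0.06, 0.05, 0], 0.005, 0.8], [[-0.06, 0.06, 0], 0.005, 0.8], [[-0.06, 0.05, 0], 0.005, 0.8]]
to phi 47.8
```

Request:
servo_tool --rows '[[[-0.06, 0.05, 0], 0.005, 0.8], [[-0.06, 0.06, 0], 0.004, 0.8], [[-0.06, 0.05, 0], 0.005, 0.8], [[-0.06, 0.06, 0], 0.005, 0.8], [[-0.06, 0.05, 0], 0.005, 0.8]]'

```text
clock: 12.07
eef_pos: [555.0, 112.7, 143.7]
tcp_rot: [-3.141, 0.0, 2.405]
contact_force: [1.0, -2.1, -3.5]
opening: 0.108
```

```bash
python3 plan.py 5 0.6 0
```

```text
clk 12.07 phi 47.7 R 169.86 Fr -0.9 Ft -2.2 Fz -3.5 Mz -0.01 yawerr 0.001 open 0.108 lagR -0.12 lagT -0.12
[[[-0.04, 0.04, 0], 0.003, 0.8], [[-0.05, 0.04, 0], 0.004, 0.8], [[-0.04, 0.04, 0], 0.003, 0.8], [[-0.05, 0.04, 0], 0.004, 0.8], [[-0.04, 0.04, 0], 0.004, 0.8]]
to phi 48.8
```

Request:
servo_tool --rows '[[[-0.04, 0.04, 0], 0.003, 0.8], [[-0.05, 0.04, 0], 0.004, 0.8], [[-0.04, 0.04, 0], 0.003, 0.8], [[-0.05, 0.04, 0], 0.004, 0.8], [[-0.04, 0.04, 0], 0.004, 0.8]]'

```text
clock: 12.48
eef_pos: [552.8, 114.8, 143.7]
tcp_rot: [-3.142, 0.0, 2.423]
contact_force: [1.4, -3.9, -3.8]
opening: 0.108
```

```bash
python3 plan.py 5 0.8 0
```

```text
clk 12.48 phi 48.8 R 169.98 Fr -2.0 Ft -3.6 Fz -3.8 Mz -0.05 yawerr 0.001 open 0.108 lagR -0.02 lagT -0.08
[[[-0.06, 0.05, 0], 0.004, 0.8], [[-0.06, 0.05, 0], 0.005, 0.8], [[-0.06, 0.05, 0], 0.004, 0.8], [[-0.06, 0.05, 0], 0.005, 0.8], [[-0.06, 0.05, 0], 0.004, 0.8]]
to phi 50.1
```

Request:
servo_tool --rows '[[[-0.06, 0.05, 0], 0.004, 0.8], [[-0.06, 0.05, 0], 0.005, 0.8], [[-0.06, 0.05, 0], 0.004, 0.8], [[-0.06, 0.05, 0], 0.005, 0.8], [[-0.06, 0.05, 0], 0.004, 0.8]]'

```text
clock: 12.9
eef_pos: [551.0, 116.7, 144.1]
tcp_rot: [3.141, 0.003, 2.445]
contact_force: [5.9, -8.2, -2.9]
opening: 0.104
```

```bash
python3 plan.py 5 0.8 0
```

```text
clk 12.90 phi 49.7 R 170.24 Fr -2.5 Ft -9.8 Fz -2.9 Mz -0.19 yawerr 0.008 open 0.104 lagR 0.29 lagT -1.36
[[[-0.06, 0.05, 0], 0.005, 0.8], [[-0.06, 0.05, 0], 0.005, 0.8], [[-0.06, 0.05, 0], 0.004, 0.8], [[-0.06, 0.05, 0], 0.005, 0.8], [[-0.06, 0.05, 0], 0.004, 0.8]]
to phi 51.4
```

```bash
python3 - <<'E'
from h import *
for n,b,S in(('side',(190,130,80,80),7),('top',(185,180,70,70),8)):
    d=grab(n,n+'7')
    x,y,w,h=b
    I=cv2.cvtColor(d['frame'],cv2.COLOR_RGB2BGR)[y:y+h,x:x+w];cv2.imwrite(f'pics/{n}7c.png',cv2.resize(I,None,fx=S,fy=S,interpolation=cv2.INTER_CUBIC))
s=r.sense();print(s['eef_pos'],s['contact_force'],s['wrist_torque'])
E
```

```text
[549.5060649  117.25436243 143.70448255] [-0.3147438  -2.9458104  -0.51107862] [-0.57747664  0.07649688  0.0366471 ]
```

View pics/side7c.png

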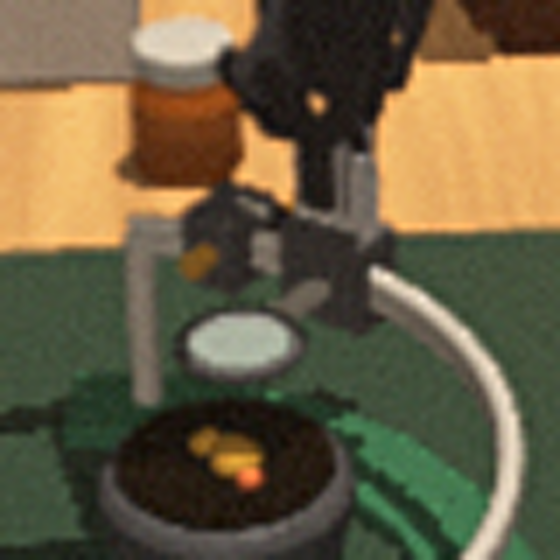

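View pics/top7c.png

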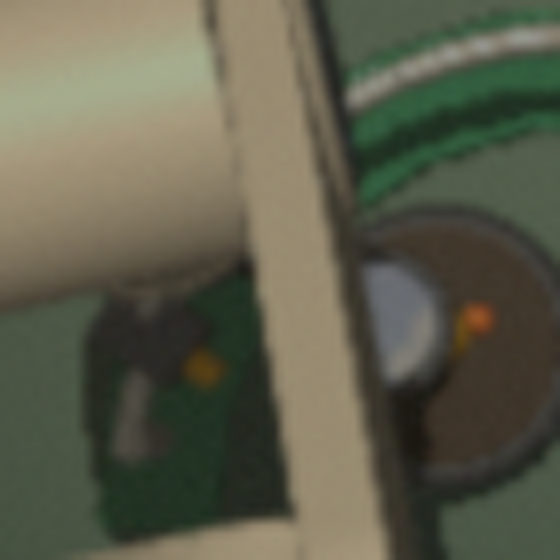

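The slider is about 10 mm from the stop block. The 9.8 N spike was a transient and has already fallen to about 3 N. I'll continue gently.

Request:
servo_tool --rows '[[[-0.06, 0.05, 0], 0.005, 0.8], [[-0.06, 0.05, 0], 0.005, 0.8]]'

```text
clock: 13.17
eef_pos: [548.3, 118.5, 143.7]
tcp_rot: [-3.141, -0.0, 2.455]
contact_force: [-1.1, -3.6, -1.2]
opening: 0.108
```

Request:
servo_tool --rows '[[[0, 0, 0], 0, 0.8]]'

```text
clock: 13.25
eef_pos: [548.2, 118.5, 143.7]
tcp_rot: [-3.141, -0.0, 2.455]
contact_force: [-1.0, -3.1, 0.2]
opening: 0.109
```

Request:
servo_tool --rows '[[[-0.06, 0.05, 0], 0.004, 0.8], [[0, 0, 0], 0, 0.8]]'

```text
clock: 13.42
eef_pos: [547.7, 119.0, 143.7]
tcp_rot: [-3.141, -0.0, 2.459]
contact_force: [-1.1, -3.9, -0.7]
opening: 0.11
```

Request:
servo_tool --rows '[[[-0.06, 0.05, 0], 0.005, 0.8], [[-0.06, 0.05, 0], 0.004, 0.8], [[0, 0, 0], 0, 0.8]]'

```text
clock: 13.67
eef_pos: [547.0, 119.9, 143.7]
tcp_rot: [3.141, 0.001, 2.468]
contact_force: [0.2, -4.0, -0.9]
opening: 0.107
```

```bash
python3 plan.py 0 0.8 0
```

```text
clk 13.67 phi 51.4 R 170.06 Fr -3.0 Ft -2.7 Fz -0.9 Mz -0.05 yawerr 0.001 open 0.107 lagR 0.07 lagT -0.16
```

```bash
python3 plan.py 3 0.7 0
```

```text
clk 13.67 phi 51.4 R 170.06 Fr -3.0 Ft -2.7 Fz -0.9 Mz -0.05 yawerr 0.001 open 0.107 lagR 0.07 lagT -0.16
[[[-0.05, 0.04, 0], 0.004, 0.8], [[-0.05, 0.04, 0], 0.004, 0.8], [[-0.06, 0.04, 0], 0.004, 0.8]]
to phi 52.1
```

Request:
servo_tool --rows '[[[-0.05, 0.04, 0], 0.004, 0.8], [[-0.05, 0.04, 0], 0.004, 0.8], [[-0.06, 0.04, 0], 0.004, 0.8], [[0, 0, 0], 0, 0.8]]'

```text
clock: 14.0
eef_pos: [545.6, 121.1, 143.8]
tcp_rot: [3.141, 0.001, 2.48]
contact_force: [1.4, -4.5, -1.9]
opening: 0.106
```

```bash
python3 plan.py 3 0.7 0
```

```text
clk 14.00 phi 52.0 R 170.16 Fr -2.7 Ft -3.9 Fz -1.9 Mz -0.01 yawerr 0.002 open 0.106 lagR 0.22 lagT -0.35
[[[-0.05, 0.05, 0], 0.004, 0.8], [[-0.06, 0.04, 0], 0.004, 0.8], [[-0.05, 0.04, 0], 0.005, 0.8]]
to phi 52.8
```

Request:
servo_tool --rows '[[[-0.05, 0.05, 0], 0.004, 0.8], [[-0.06, 0.04, 0], 0.004, 0.8], [[-0.05, 0.04, 0], 0.005, 0.8], [[0, 0, 0], 0, 0.8]]'

```text
clock: 14.33
eef_pos: [544.1, 122.4, 143.8]
tcp_rot: [3.141, 0.001, 2.493]
contact_force: [2.5, -4.0, -2.0]
opening: 0.108
```

```bash
python3 plan.py 3 0.7 0
```

```text
clk 14.33 phi 52.7 R 170.24 Fr -1.6 Ft -4.4 Fz -2.0 Mz 0.01 yawerr 0.003 open 0.108 lagR 0.24 lagT -0.39
[[[-0.06, 0.04, 0], 0.003, 0.8], [[-0.05, 0.05, 0], 0.005, 0.8], [[-0.06, 0.04, 0], 0.004, 0.8]]
to phi 53.5
```

Request:
servo_tool --rows '[[[-0.06, 0.04, 0], 0.003, 0.8], [[-0.05, 0.05, 0], 0.005, 0.8], [[-0.06, 0.04, 0], 0.004, 0.8], [[0, 0, 0], 0, 0.8]]'

```text
clock: 14.67
eef_pos: [542.5, 123.8, 143.8]
tcp_rot: [3.141, 0.001, 2.505]
contact_force: [2.3, -3.7, -1.8]
opening: 0.112
```

```bash
python3 plan.py 3 0.7 0
```

```text
clk 14.67 phi 53.4 R 170.40 Fr -1.6 Ft -4.0 Fz -1.8 Mz -0.04 yawerr 0.003 open 0.112 lagR 0.38 lagT -0.43
[[[-0.06, 0.04, 0], 0.004, 0.8], [[-0.06, 0.04, 0], 0.004, 0.8], [[-0.05, 0.04, 0], 0.004, 0.8]]
to phi 54.2
```

Request:
servo_tool --rows '[[[-0.06, 0.04, 0], 0.004, 0.8], [[-0.06, 0.04, 0], 0.004, 0.8], [[-0.05, 0.04, 0], 0.004, 0.8], [[0, 0, 0], 0, 0.8]]'

```text
clock: 15.0
eef_pos: [540.9, 125.0, 143.8]
tcp_rot: [3.141, 0.001, 2.517]
contact_force: [2.9, -4.2, -2.5]
opening: 0.11
```

```bash
python3 plan.py 3 0.7 0
```

```text
clk 15.00 phi 54.0 R 170.45 Fr -1.7 Ft -4.8 Fz -2.5 Mz -0.04 yawerr 0.003 open 0.110 lagR 0.46 lagT -0.50
[[[-0.06, 0.04, 0], 0.004, 0.8], [[-0.06, 0.04, 0], 0.004, 0.8], [[-0.05, 0.04, 0], 0.005, 0.8]]
to phi 54.9
```

```bash
python3 - <<'E'
from h import *
for n,b,S in(('side',(190,130,80,80),7),):
    d=grab(n,n+'8')
    x,y,w,h=b
    I=cv2.cvtColor(d['frame'],cv2.COLOR_RGB2BGR)[y:y+h,x:x+w];cv2.imwrite(f'pics/{n}8c.png',cv2.resize(I,None,fx=S,fy=S,interpolation=cv2.INTER_CUBIC))
E
```

```text
(no output)
```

View pics/side8c.png

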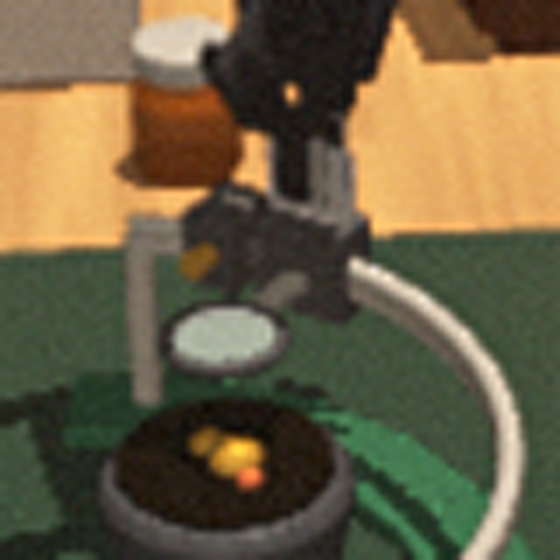

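```bash
python3 - <<'E'
from h import *
d=dict(np.load('pics/top0.npz')); C=np.array([440.8,-13.])
I=cv2.cvtColor(d['frame'],cv2.COLOR_RGB2BGR)[200:242,190:222];cv2.imwrite('pics/stopz.png',cv2.resize(I,None,fx=14,fy=14,interpolation=cv2.INTER_NEAREST))
d2=dict(np.load('pics/side0.npz'))
I=cv2.cvtColor(d2['frame'],cv2.COLOR_RGB2BGR)[145:195,200:255];cv2.imwrite('pics/stopz2.png',cv2.resize(I,None,fx=12,fy=12,interpolation=cv2.INTER_NEAREST))
for n,dd,(x0,y0,S) in(('top',d,(190,200,14)),('side',d2,(200,145,12))):
  for a in (55,58,60,62,64,66,68,72):
    p=np.radians(a); print(n,a,((proj(dd,[C[0]+170*np.cos(p),C[1]+170*np.sin(p),120])[0]-[x0,y0]+.5)*S).round())
E
```

```text
top 55 [277. 138.]
top 58 [254. 174.]
top 60 [239. 199.]
top 62 [226. 225.]
top 64 [213. 251.]
top 66 [201. 278.]
top 68 [190. 304.]
top 72 [171. 359.]
side 55 [408. 200.]
side 58 [377. 191.]
side 60 [357. 186.]
side 62 [336. 181.]
side 64 [314. 177.]
side 66 [293. 173.]
side 68 [271. 169.]
side 72 [227. 163.]
```

View pics/stopz.png

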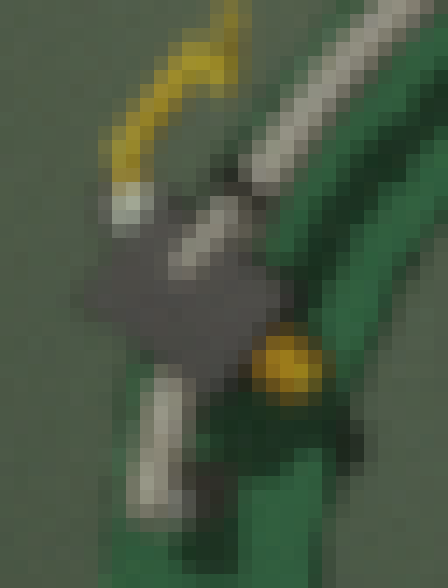

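View pics/stopz2.png

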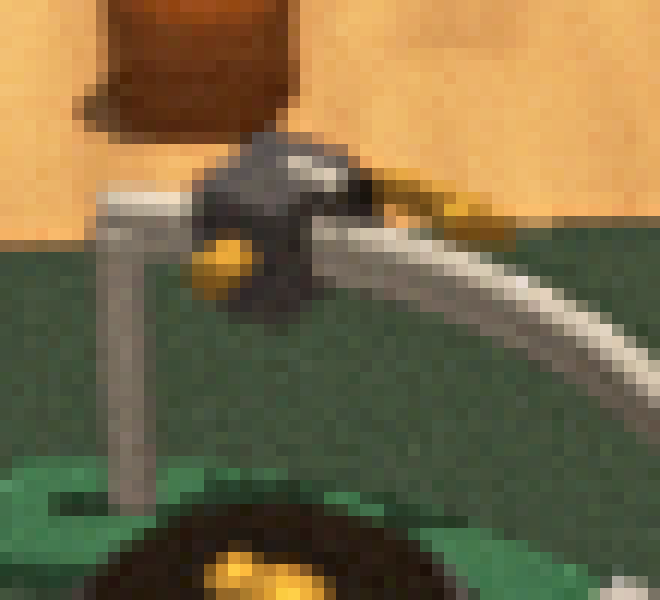

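Request:
servo_tool --rows '[[[-0.06, 0.04, 0], 0.004, 0.8], [[0, 0, 0], 0, 0.8]]'

```text
clock: 15.22
eef_pos: [540.3, 125.3, 143.9]
tcp_rot: [3.141, 0.001, 2.521]
contact_force: [3.5, -5.2, -1.7]
opening: 0.106
```

```bash
python3 plan.py 0 0.7 0
```

```text
clk 15.22 phi 54.3 R 170.42 Fr -2.2 Ft -5.8 Fz -1.7 Mz -0.13 yawerr 0.003 open 0.106 lagR 0.45 lagT -1.93
```

Request:
servo_tool --rows '[[[-0.06, 0.04, 0], 0.004, 0.8], [[0, 0, 0], 0, 0.8]]'

```text
clock: 15.38
eef_pos: [539.8, 125.7, 143.9]
tcp_rot: [3.14, 0.001, 2.525]
contact_force: [3.5, -4.9, -2.2]
opening: 0.112
```

```bash
python3 plan.py 0 0.7 0
```

```text
clk 15.38 phi 54.5 R 170.43 Fr -2.0 Ft -5.7 Fz -2.2 Mz -0.06 yawerr 0.003 open 0.112 lagR 0.45 lagT -1.24
```

Request:
servo_tool --rows '[[[-0.05, 0.04, 0], 0.005, 0.8]]'

```text
clock: 15.47
eef_pos: [539.4, 126.0, 143.9]
tcp_rot: [3.14, 0.001, 2.529]
contact_force: [3.5, -4.6, -2.7]
opening: 0.105
```

Request:
servo_tool --rows '[[[0, 0, 0], 0, 0.8]]'

```text
clock: 15.55
eef_pos: [539.3, 126.1, 143.9]
tcp_rot: [3.141, 0.001, 2.53]
contact_force: [2.7, -3.7, -3.8]
opening: 0.107
```

```bash
python3 plan.py 2 0.7 0.3; python3 - <<'E'
from h import *
for n,b,S in(('side',(195,140,60,50),12),):
    d=grab(n,n+'9')
    x,y,w,h=b
    I=cv2.cvtColor(d['frame'],cv2.COLOR_RGB2BGR)[y:y+h,x:x+w];I=np.clip(I*1.6,0,255).astype(np.uint8);cv2.imwrite(f'pics/{n}9c.png',cv2.resize(I,None,fx=S,fy=S,interpolation=cv2.INTER_CUBIC))
E
```

```text
clk 15.55 phi 54.7 R 170.40 Fr -1.5 Ft -4.3 Fz -3.8 Mz -0.13 yawerr 0.004 open 0.107 lagR 0.42 lagT -0.65
[[[-0.05, 0.05, 0], 0.003, 0.8], [[-0.05, 0.06, 0], 0.004, 0.8]]
to phi 55.4
```

View pics/side9c.png

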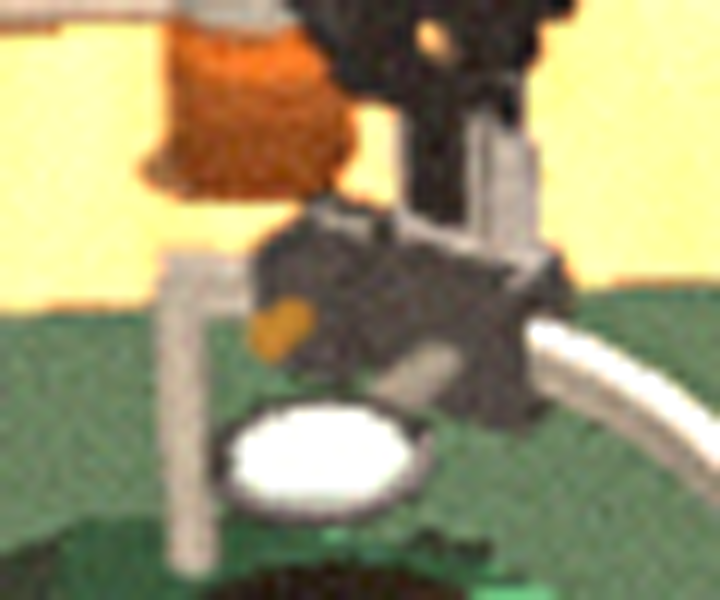

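Request:
servo_tool --rows '[[[-0.05, 0.05, 0], 0.003, 0.8], [[0, 0, 0], 0, 0.8]]'

```text
clock: 15.77
eef_pos: [538.8, 126.5, 143.9]
tcp_rot: [3.141, 0.001, 2.533]
contact_force: [2.8, -4.6, -1.9]
opening: 0.109
```

```bash
python3 plan.py 0 0.7 0.3
```

```text
clk 15.77 phi 54.9 R 170.50 Fr -2.2 Ft -4.9 Fz -1.9 Mz -0.04 yawerr 0.003 open 0.109 lagR 0.19 lagT -1.45
```

```bash
python3 - <<'E'
import json
s=json.load(open('cmd.json'));s['x']+=.5;s['y']-=.6;s['yaw']-=.004;s['R']-=.15;json.dump(s,open('cmd.json','w'))
E
python3 plan.py 3 -0.6 0
```

```text
clk 15.77 phi 54.9 R 170.50 Fr -2.2 Ft -4.9 Fz -1.9 Mz -0.04 yawerr 0.003 open 0.109 lagR 0.40 lagT -0.69
[[[0.05, -0.03, 0], -0.003, 0.8], [[0.05, -0.03, 0], -0.004, 0.8], [[0.05, -0.04, 0], -0.003, 0.8]]
to phi 54.6
```

Request:
servo_tool --rows '[[[0.05, -0.03, 0], -0.003, 0.8], [[0.05, -0.03, 0], -0.004, 0.8], [[0.05, -0.04, 0], -0.003, 0.8], [[0, 0, 0], 0, 0.8]]'

```text
clock: 16.1
eef_pos: [540.0, 125.5, 143.8]
tcp_rot: [3.141, 0.001, 2.522]
contact_force: [2.6, -4.9, -1.7]
opening: 0.112
```

```bash
python3 plan.py 3 -0.6 0
```

```text
clk 16.10 phi 54.4 R 170.38 Fr -2.5 Ft -5.0 Fz -1.7 Mz -0.01 yawerr 0.002 open 0.112 lagR 0.23 lagT -0.48
[[[0.05, -0.04, 0], -0.004, 0.8], [[0.05, -0.03, 0], -0.004, 0.8], [[0.05, -0.04, 0], -0.003, 0.8]]
to phi 53.9
```

Request:
servo_tool --rows '[[[0.05, -0.04, 0], -0.004, 0.8], [[0.05, -0.03, 0], -0.004, 0.8], [[0.05, -0.04, 0], -0.003, 0.8], [[0, 0, 0], 0, 0.8]]'

```text
clock: 16.43
eef_pos: [541.3, 124.5, 143.8]
tcp_rot: [3.141, 0.0, 2.511]
contact_force: [2.6, -4.5, -1.5]
opening: 0.106
```

```bash
python3 plan.py 3 -0.6 0
```

```text
clk 16.43 phi 53.8 R 170.35 Fr -2.0 Ft -4.8 Fz -1.5 Mz -0.04 yawerr 0.001 open 0.106 lagR 0.22 lagT -0.27
[[[0.05, -0.03, 0], -0.004, 0.8], [[0.05, -0.04, 0], -0.003, 0.8], [[0.05, -0.04, 0], -0.004, 0.8]]
to phi 53.3
```

Request:
servo_tool --rows '[[[0.05, -0.03, 0], -0.004, 0.8], [[0.05, -0.04, 0], -0.003, 0.8], [[0.05, -0.04, 0], -0.004, 0.8], [[0, 0, 0], 0, 0.8]]'

```text
clock: 16.77
eef_pos: [542.7, 123.4, 143.7]
tcp_rot: [3.141, 0.0, 2.5]
contact_force: [2.9, -2.7, -2.1]
opening: 0.109
```

```bash
python3 plan.py 3 -0.6 0
```

```text
clk 16.77 phi 53.2 R 170.29 Fr -0.4 Ft -3.9 Fz -2.1 Mz 0.02 yawerr 0.000 open 0.109 lagR 0.15 lagT -0.14
[[[0.05, -0.04, 0], -0.004, 0.8], [[0.05, -0.03, 0], -0.003, 0.8], [[0.05, -0.04, 0], -0.004, 0.8]]
to phi 52.7
```

Request:
servo_tool --rows '[[[0.05, -0.04, 0], -0.004, 0.8], [[0.05, -0.03, 0], -0.003, 0.8], [[0.05, -0.04, 0], -0.004, 0.8], [[0, 0, 0], 0, 0.8]]'

```text
clock: 17.1
eef_pos: [543.1, 122.8, 143.6]
tcp_rot: [-3.141, -0.002, 2.489]
contact_force: [-2.3, 2.6, 1.4]
opening: 0.105
```

```bash
python3 plan.py 2 -0.6 0
```

```text
clk 17.10 phi 53.0 R 170.07 Fr 0.7 Ft 3.4 Fz 1.4 Mz 0.09 yawerr -0.007 open 0.105 lagR -0.09 lagT 1.00
[[[0.05, -0.04, 0], -0.004, 0.8], [[0.05, -0.04, 0], -0.003, 0.8]]
to phi 52.2
```

Latched: on backing off, the tangential force flipped from about -4 N to +3.4 N at 53.0°, so the catch holds the lug. I'll unload the grip, then open slowly.

Request:
servo_tool --rows '[[[-0.05, 0.04, 0], 0.004, 0.8], [[-0.02, 0.01, 0], 0.003, 0.8], [[0, 0, 0], 0, 0.8], [[0, 0, 0], 0, 0.8]]' --squeeze 20

```text
clock: 17.43
eef_pos: [543.1, 122.9, 143.6]
tcp_rot: [-3.142, -0.0, 2.497]
contact_force: [-2.0, 2.4, 0.0]
opening: 0.108
```

Request:
servo_tool --rows '[[[0, 0, 0], 0, 1.0], [[0, 0, 0], 0, 1.1], [[0, 0, 0], 0, 1.2], [[0, 0, 0], 0, 1.3], [[0, 0, 0], 0, 1.4]]'

```text
clock: 17.85
eef_pos: [543.5, 122.7, 143.8]
tcp_rot: [3.141, 0.0, 2.497]
contact_force: [-0.1, 0.2, 0.3]
opening: 0.161
```

Request:
servo_tool --rows '[[[0, 0, 0], 0, 1.6], [[0, 0, 0], 0, 1.8], [[0, 0, 0], 0, 2.0], [[0, 0, 0], 0, 2.2], [[0, 0, 0], 0, 2.5]]'

```text
clock: 18.27
eef_pos: [543.3, 122.8, 143.7]
tcp_rot: [3.142, -0.0, 2.497]
contact_force: [0.2, 1.0, 0.3]
opening: 0.291
```

Request:
servo_tool --rows '[[[0, 0, 0], 0, 3], [[0, 0, 0], 0, 3.5], [[0, 0, 0], 0, 4], [[0, 0, 0], 0, 4.5], [[0, 0, 0], 0, 5]]'

```text
clock: 18.68
eef_pos: [543.3, 122.8, 143.7]
tcp_rot: [3.142, -0.0, 2.497]
contact_force: [1.0, -0.1, -0.1]
opening: 0.587
```

```bash
python3 - <<'E'
from h import *
print(r.sense()['contact_force'])
for n,b,S in(('side',(190,130,80,80),7),):
    d=grab(n,n+'10')
    x,y,w,h=b
    I=cv2.cvtColor(d['frame'],cv2.COLOR_RGB2BGR)[y:y+h,x:x+w];cv2.imwrite(f'pics/{n}10c.png',cv2.resize(I,None,fx=S,fy=S,interpolation=cv2.INTER_CUBIC))
E
```

```text
[ 0.97132706 -0.07285468 -0.11662355]
```

View pics/side10c.png

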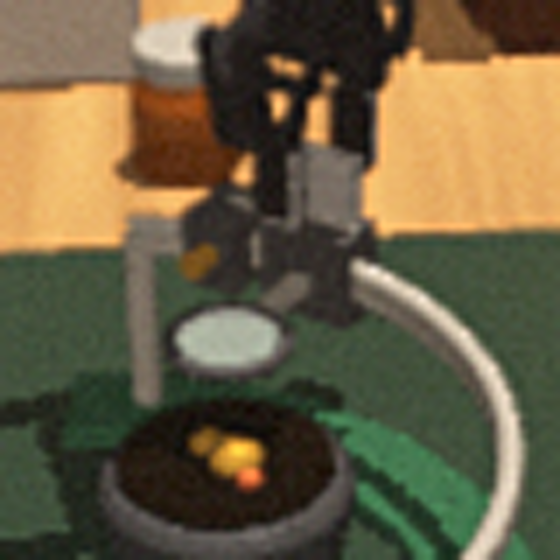

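The slider has stayed at the stop, and the fingers are clear of the fin at about (330,185). Raising straight up, then looking again.

Request:
servo_tool --rows '[[[0, 0, 0.8], 0, 5], [[0, 0, 2], 0, 5], [[0, 0, 3], 0, 5], [[0, 0, 3], 0, 5], [[0, 0, 3], 0, 5]]'

```text
clock: 19.15
eef_pos: [543.0, 122.7, 263.5]
tcp_rot: [-3.141, -0.0, 2.497]
contact_force: [-0.4, 0.1, -0.2]
opening: 0.585
```

Request:
servo_tool --rows '[[[-3, -3, 2], 0, 5], [[-3, -3, 1], 0, 5], [[-3, -3, 0], 0, 5], [[-3, -3, 0], 0, 5], [[-3, -3, 0], 0, 5]]'

```text
clock: 19.57
eef_pos: [398.1, -21.7, 289.7]
tcp_rot: [3.141, 0.001, 2.498]
contact_force: [-0.2, -1.3, 0.6]
opening: 0.583
```

Request:
servo_tool --rows '[[[0, -4, 0], 0, 5], [[0, -4, 0], 0, 5], [[0, -4, 0], 0, 5], [[0, -4, 0], 0, 5], [[0, -4, 0], 0, 5]]'

```text
clock: 19.98
eef_pos: [399.1, -222.9, 290.0]
tcp_rot: [3.141, 0.001, 2.497]
contact_force: [1.9, 0.2, 0.9]
opening: 0.587
```

```bash
python3 - <<'E'
from h import *
s=r.sense();print(s['clock'],s['eef_pos'],s['contact_force'])
for n,b,S in(('side',(190,120,100,80),7),('top',(185,150,135,110),5.5)):
    d=grab(n,n+'11')
    x,y,w,h=b
    I=cv2.cvtColor(d['frame'],cv2.COLOR_RGB2BGR)[y:y+h,x:x+w];cv2.imwrite(f'pics/{n}11c.png',cv2.resize(I,None,fx=S,fy=S,interpolation=cv2.INTER_CUBIC))
E
```

```text
19.9833 [ 399.05418746 -222.94825765  290.00371948] [1.90254374 0.24063447 0.86012172]
```

View pics/side11c.png

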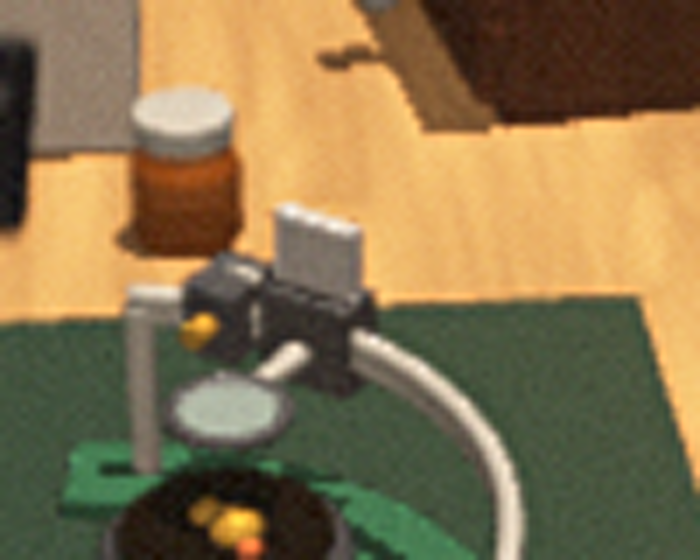

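View pics/top11c.png

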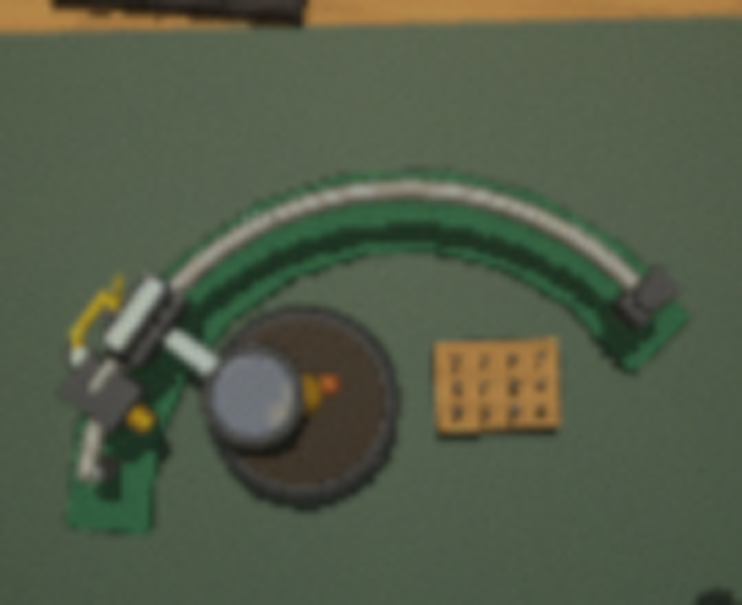

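```bash
python3 - <<'E'
from h import *
C=np.array([440.8,-13.])
d=dict(np.load('pics/top11.npz')); W=cloud(d); im=d['frame'].astype(int)
m=(W[...,2]>148)&(im.min(2)>90); m[:, :185]=0;m[:,260:]=0;m[:150]=0;m[262:]=0
v,u=np.nonzero(m);F=onplane(d,np.c_[u,v],159)
f=F.mean(0);print(len(F),f,np.hypot(*(f[:2]-C)),np.degrees(np.arctan2(f[1]-C[1],f[0]-C[0])))
d2=dict(np.load('pics/side11.npz'));W2=cloud(d2);m2=(W2[...,2]>145)&(d2['frame'].min(2)>80);m2[:, :190]=0;m2[:,270:]=0;m2[:120]=0;m2[200:]=0
P=W2[m2];f=np.nanmean(P,0);print(len(P),f,np.degrees(np.arctan2(f[1]-C[1],f[0]-C[0])))
# bystanders shift
a=dict(np.load('pics/top0.npz'));e=np.abs(a['frame'].astype(int)-im).sum(2)>90
print(np.c_[np.nonzero(e)][::60].tolist()[:60])
E
```

```text
58 [544.75578218 122.94716813 159.        ] 171.13864897272478 52.595658473212886
70 [538.72768227 106.68811972 162.31608648] 50.71029524429344
[[189, 290], [198, 293], [204, 211], [209, 211], [212, 209], [215, 229], [218, 271], [221, 224], [222, 283], [225, 229], [236, 373], [239, 386], [242, 372], [244, 384], [247, 361], [248, 388], [250, 350], [251, 368], [253, 339], [254, 353], [255, 363], [256, 377], [258, 316], [259, 356], [260, 376], [261, 372], [262, 362], [263, 347], [264, 313], [264, 392], [265, 364], [266, 328], [266, 406], [267, 378], [268, 335], [268, 410], [269, 380], [270, 348], [271, 323], [271, 405], [272, 377], [273, 336], [273, 412], [274, 377], [275, 326], [275, 402], [276, 356], [276, 419], [277, 364], [277, 427], [278, 369], [278, 429], [279, 371], [279, 432], [280, 375], [281, 308], [281, 378], [282, 308], [282, 385], [283, 310]]
```

```bash
python3 - <<'E'
from rig import r
s=r.sense();print(s['clock'],s['qvel'].round(3));print(r.sign_off())
E
```

```text
20.0833 [ 0.08  -0.026  0.046  0.04   0.023  0.091]
the job is handed in; nothing more can be done
None
```

The slider is at the stop, latched by the catch alone, and the arm is clear of everything. I handed the job in at about 20 s.

- **Grip and slide:** I took the fin at 20 N, rising to 40 N later, and slid the slider along the rail to the stop, turning it with the bend. Sideways force along the way stayed at about 1 N.
- **Pressing:** I pressed past the expected snap point, mostly at 6 N or less. There was one short spike of about 10 N, probably the catch riding over the lug.
- **Latch check before letting go:** I backed off gently while still gripping. The force along the rail flipped from about -4 N to +3.4 N near 53.0°, so the catch was behind its lug. I then eased the load off and opened slowly.
- **Check after letting go:** The top camera puts the fin at 52.6°, and the lens in the side view gives about 53°. An unlatched slider would be near 51.6°.
- **Check that disagreed:** The side camera's average fin position gave 50.7°. I think other surfaces got into that sample, so I did not rely on it.
- **Other things on the bench:** The bowl, bur block and jar look unmoved in the final close-up pictures. My picture comparison did not separately check the graver, tray, mandrel and brush; the arm passed well above or away from them.
- **Snap itself:** I never saw a clear force drop at the snap, so the evidence for the latch is the back-off test and the final position.

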